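# Steady the balance hook and hang the staining basket

### The job

Weigh the gel staining basket on the hanging balance: first take the swing out of the balance hook with a light touch until it hangs still and plumb, then hang the basket on it by the middle of its bail, between the two collars, and leave it hanging level, free and at rest so that the reading is steady. The balance is delicate (500 g capacity): never load, pull, push or knock its hook with more than that weight, even for a moment, so let the weight come on gradually; and leave the gel tank, measuring cylinder and microtube where they are.

Things in the scene. Friction and masses are not known exactly. Their poses are not given: they have to be found in the camera images.
- stand: Lab stand with the hanging balance, fixed. Origin on the bench straight under the resting hook; z up, -x points from the column to the hook's open side (roughly to the robot). Dark base plate 140 wide, 12 mm thick, from x -70 to +230 mm; 14 mm column at x +180; grey balance housing x -22 to +58, y +-30, 387 to 477 mm above the bench, on a rod from the column.
- plunger (a joint): The spring balance's plunger that carries the hook (m): 0 with the hook empty, slides straight down out of the housing as the hook is loaded (end stop at 25 mm, some 20 mm at full load), and the hook's pin with it. It is little damped: a weight let go on it all at once bounces to nearly twice its load.
- hook: Rigid steel hook, 0.10 kg, on a clevis pin 360 mm above the bench when unloaded. Origin on the pin, z up its shank; hanging plumb, its axes are the stand's. Swings almost without friction about its y axis, i.e. in the stand's x-z plane (period about 0.7 s, starts with 0.28 to 0.44 rad, dies out only after minutes). Bar 8 mm thick: shank to z -85 mm, then cranked to x +10.5 from z -105 to -147 mm.
- hook_seat (a point): On the hook, x 0, z -150 mm in its frame: where the crossbar's centre lies when fully seated in the hook's half-round bend (inner radius 6.5 mm). The lowest bar centre is 7.5 mm below it. The crossbar enters from above, between tip ball and shank (gap 14.5 mm).
- hook_tip (a point): Centre of the tip ball (11 mm diameter), x -13.5 mm, z -129 mm in the hook's frame: 21 mm above the seat, its top 26.5 mm above the seat; its -x side is the foremost part of the hook.
- basket: White plastic staining basket, loose, 0.3 to 0.45 kg. Origin at the centre of its underside, z up. Slatted tray 206 (x) x 110 (y) x 30 mm. At each end (x +-105) an upright grip tab 10 mm thick (x), 40 wide (y), top 80 mm up. Rigid steel bail at x = 0: 7 mm rod, legs at y +-59, crossbar along y 150 mm up. Centre of mass straight under the crossbar's middle. Both ends alike.
- bail_middle (a point): Middle of the crossbar's centre line (150 mm above the basket's underside). Two collars 16 mm in diameter stand either side of it, from 8 to 13 mm along +y and -y: the hook's bar goes in the 16 mm gap between them.
- near_tab (a point): Grip point of the tab at the basket's x = -105 mm, 62 mm above the underside (18 mm below the tab's top), to be gripped across its 10 mm thickness.
- far_tab (a point): The same on the tab at x = +105 mm.
- gel_tank: Clear gel electrophoresis tank with lid, 186 x 96 x 71 mm, 0.8 kg, loose on the bench between the stand and the basket; origin at the centre of its underside. Bystander.
- cylinder: Clear measuring cylinder, 174 mm tall, foot 60 mm across, loose, standing; origin at the centre of its underside. Bystander.
- microtube: Small capped sample tube lying on the bench, 40 mm long, 13 mm thick, loose; origin at the height of the bench under its middle. Bystander.
There are look-alikes about, which are no part of the job. Of the things like the basket, leave any that is yellow; of the rest the larger one is meant.

How it is judged:
By the outcome, as a careful person would: the job done as asked, in the order asked, and still so for the second after the job is handed in, with the robot touching nothing.
It also fails if it takes over 72 s, if anything falls off the work surface, if the arm or the gripper's body presses on something with over 40 N, if the wrist force passes 120 N, or if a joint passes its speed limit or range.

### The arm

A 6-joint arm with a two-finger parallel gripper is mounted at the origin on the work surface. World frame = base frame: x ahead of the robot, y to its left, z up, the work surface at z = 0. Lengths are in mm, angles in rad, forces in N, time in s.
With the tool pointing down it reaches from about 350 to 875 mm from the base axis. Payload 4.2 kg.
Tool frame: the origin (TCP) lies midway between the tips of the shut fingers; the grasp point (between the pads) lies 19 mm behind it; z points along the fingers, y is the direction in which the jaws open and shut (so a half turn about z gives the same grasp; the last joint's range is limited). The gripper opens to 85 mm and grips with 20 to 120 N. Pads are 22 mm wide; open, the fingers measure 114 mm over their backs; the gripper's body (76 mm by 85 mm) begins 54 mm behind the grasp point. The pads swing forward as they close: fully open they stand 13 mm farther back than shut.
Start: joints at [-0.992, 0.385, 0.008, 0, -1.194, -0.259], TCP at [196.501, -593.285, 209.012] pointing down, gripper open.
Joint ranges: [-3.14, 3.14], [-1.21, 2.06], [-1.07, 1.41], [-3.16, 2.05], [-2.99, -0.16], [-3.1, 3.1]. Speed limits (rad/s): [2.79, 2.79, 3.14, 3.14, 3.14, 3.14].

### API

Orientations are given as a unit quaternion [w, x, y, z].
In Python, from cell import bot, viewer gives the robot as it stands.
- The arm moves only by the tool jog_arm, never from a script. Its argument "deltas" is a list of rows, each a list of 7 numbers: the shift along the tool's x, y, z in cm, then the turn, a rotation vector about the tool's x, y, z in rad, then the closure, from -1 (fully open) to 1 (shut). In form: [[x, y, z, wx, wy, wz, hand], ...]. A call has 1 to 10 rows; each row shifts and turns the commanded pose from where the row before left it, along the tool's axes as they then stand; what a row does not reach is not made up. A row lasts 1/8 s, in which the tool goes at most 62.5 mm and 10.7 degrees, less where a joint would pass 70% of its speed; a pose out of reach is approached as far as the arm can. A call is refused whole if a number of a shift passes 6.25 or a number of a turn 0.188, either way. A call with a gripper value outside its range is refused whole. The fingers move at their own pace and stop on an object; the grip force is fixed at half the most. Time passes only in rows, so rows that do not move let the fingers close. It gives the time, the measured TCP pose, the force and the opening at its end, in the units of the state.
- bot.state(): the state, without advancing time (a new reading comes with each control period).
- viewer.snapshot(name): name is "scene" or "top" or "wrist"; returns a dict with "pixels" (420x560x3 uint8, red, green, blue), "range_z" (420x560 float32, mm along the optical axis (not along the pixel's ray), 0 where there is no reading), "fx", "fy", "cx", "cy" (pixels), "world_from_camera" (4x4, takes a point from camera to world coordinates). Camera axes: x right, y down, z forward; pixel columns grow to the right and rows downward; lengths in mm; the calibration is good to about 2 mm. The wrist camera is an equidistant fisheye: a pixel r from the principal point sees the ray r / f radians off the axis. A picture is of the moment at which its call begins.
- bot.hand_in(): hands the job in, once; it reports no verdict.
The state is a dict: "time": time; "joint_positions": joint angles; "qvel": joint speeds; "joint_efforts": joint torques, N m; "ee_pos": TCP position; "eef_rot": TCP orientation; "force": force on the tool from outside, world axes, zero at the start; "moment": the same for the moment, N m; "gripper_width": finger opening in mm.
Only numpy, scipy, OpenCV 4.12 (cv2) and the standard library are available. Lean on these libraries where they do the work, as an engineer would, in place of code of your own. Each camera call takes 0.05 s, during which the arm holds its last target. There are 200 camera calls.

## Working session

There is one attempt and no reset: what is moved stays moved. The work goes in short steps, Python scripts to look and compute and a tool call to move; the robot and the scene stay as the last step left them, time stands still between calls to the robot, and variables do not carry over. Pictures are saved under pics/ and viewed, about 8 in all and at most 12, crops included, and the job is handed in when it is done.

Besides the shell and the picture viewer there is one more tool, called after "Call:" in YAML: its name, and indented under it one key for each argument. jog_arm: Moves the arm, as the interface text tells. Its arguments: {"type":"object","properties":{"deltas":{"type":"array","items":{"type":"array","items":{"type":"number"}}}},"required":["deltas"]}

```bash
mkdir -p pics; ls
cat > h.py <<'E'
import numpy as np, cv2
from cell import bot, viewer
def snap(n,fn=None):
    s=viewer.snapshot(n); np.savez('last_'+n+'.npz',**s)
    if fn: cv2.imwrite('pics/'+fn,cv2.cvtColor(s['pixels'],cv2.COLOR_RGB2BGR))
    return s
def load(n): return dict(np.load('last_'+n+'.npz'))
def pt(s,u,v,z=None,zw=None):
    x=(u-float(s['cx']))/float(s['fx']); y=(v-float(s['cy']))/float(s['fy']); T=s['world_from_camera']
    if zw is not None:
        d=T[:3,:3]@np.array([x,y,1]); z=(zw-T[2,3])/d[2]
    if z is None: z=float(s['range_z'][int(v),int(u)])
    return (T@np.array([x*z,y*z,z,1]))[:3]
def cloud(s):
    v,u=np.mgrid[:420,:560]; z=s['range_z']
    P=np.stack([(u-s['cx'])/s['fx']*z,(v-s['cy'])/s['fy']*z,z],-1)
    W=P@s['world_from_camera'][:3,:3].T+s['world_from_camera'][:3,3]; W[z==0]=np.nan
    return W
E
python3 - <<'E'
from h import *
a=snap('scene','s1.png'); b=snap('top','t1.png')
for s in(a,b): print(s['world_from_camera'].round(3),s['fx'],s['cx'],s['cy'])
print(bot.state())
E
```

```text
pics
[[-1.490000e-01  6.090000e-01 -7.790000e-01  1.385633e+03]
 [ 9.890000e-01  1.020000e-01 -1.080000e-01  3.800800e+01]
 [ 1.400000e-02 -7.860000e-01 -6.180000e-01  9.161620e+02]
 [ 0.000000e+00  0.000000e+00  0.000000e+00  1.000000e+00]] 464.7560243865715 277.6431056577258 214.3792503627491
[[ 1.400000e-02 -9.880000e-01  1.530000e-01  3.830070e+02]
 [-1.000000e+00 -1.400000e-02 -2.000000e-03 -7.294200e+01]
 [ 4.000000e-03 -1.530000e-01 -9.880000e-01  1.182197e+03]
 [ 0.000000e+00  0.000000e+00  0.000000e+00  1.000000e+00]] 451.7950143203024 275.21273824378716 214.02945553728958
{'time': 0.1, 'joint_positions': array([-9.92406621e-01,  3.85478434e-01,  6.75741282e-03, -4.19486843e-04,
       -1.19402087e+00, -2.58608557e-01]), 'qvel': array([ 0.00128907, -0.00086651,  0.00200604,  0.00165821, -0.00059943,
       -0.00095381]), 'joint_efforts': array([ 1.68873999e-04, -3.93320274e+01,  1.88929492e+01,  4.19797406e+00,
       -2.57364416e-03,  1.41628141e-05]), 'ee_pos': array([ 196.30736935, -592.76757922,  208.03208278]), 'eef_rot': array([-2.17197776e-04, -1.59133726e-01,  9.87256539e-01,  9.68060217e-04]), 'force': array([-0.31182199, -0.96728137,  0.1320635 ]), 'moment': array([-0.05102746, -0.01776345, -0.02283963]), 'gripper_width': 85.31855383220693}
```

View pics/s1.png

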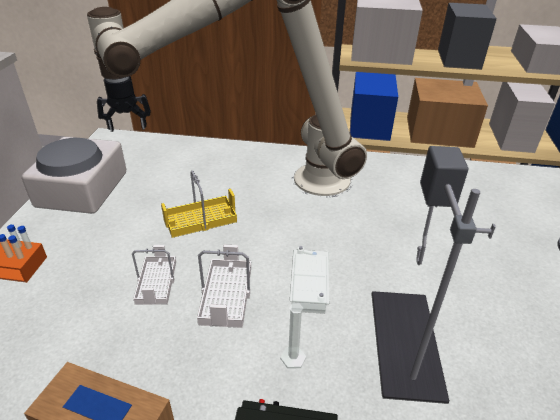

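View pics/t1.png

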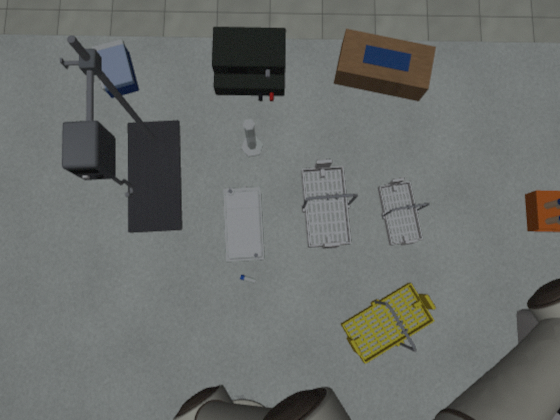

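Run:
```python
from h import *
b=load('top'); a=load('scene')
c=[pt(b,*p,zw=12) for p in((128,122),(181,120.5),(181.5,231),(129,232.5))]
for p in c: print('plate',p.round(1))
n='hou';print('plate mids: open end',((c[2]+c[3])/2).round(1),'far',((c[0]+c[1])/2).round(1))
W=cloud(a); Wt=cloud(b)
# tall things in top: tabs, bail
def sel(W,x0,x1,y0,y1,z0,z1):
    m=(W[...,0]>x0)&(W[...,0]<x1)&(W[...,1]>y0)&(W[...,1]<y1)&(W[...,2]>z0)&(W[...,2]<z1); return m
for nm,(u,v) in dict(bask=(327,206),tank=(243,224),cyl=(251,148),tube=(248,278)).items(): print(nm,Wt[v,u].round(1))
for nm,W_ in(('top',Wt),('scene',W)):
    m=sel(W_,250,650,-330,-60,140,165); vv,uu=np.where(m); P=W_[m]; print(nm,len(P))
    for i in np.argsort(P[:,1])[::max(1,len(P)//25)]: print(uu[i],vv[i],P[i].round(0))
    m=sel(W_,250,650,-330,-60,70,84); P=W_[m]; print('tab',len(P))
    for lo,hi in((250,400),(400,700)):
        Q=P[(P[:,0]>lo)&(P[:,0]<hi)]; 
        if len(Q): print(np.median(Q,0).round(1),Q.min(0).round(0),Q.max(0).round(0))
m=sel(W,300,800,200,500,380,480);Q=W[m];print('hous',Q.min(0),Q.max(0))
m=sel(Wt,300,800,200,500,380,480);Q=Wt[m];print('hous',Q.min(0),Q.max(0))
A=cv2.resize(cv2.cvtColor(a['pixels'],cv2.COLOR_RGB2BGR)[140:400,120:460],None,fx=2.3,fy=2.3,interpolation=cv2.INTER_CUBIC)
cv2.imwrite('pics/s1c.png',A)
```

```text
plate [809.6 325.6  12. ]
plate [816.  182.8  12. ]
plate [515.5 167.7  12. ]
plate [509.6 303.9  12. ]
plate mids: open end [512.6 235.8  12. ] far [812.8 254.2  12. ]
bask [ 589.6 -213.1   -1.9]
tank [530.2   4.9  58. ]
cyl [736.2  -9.3  30.7]
tube [396.8  -8.2  11.8]
top 174
386 303 [ 344. -329.  141.]
356 196 [ 589. -264.  144.]
354 195 [ 590. -258.  149.]
352 194 [ 592. -253.  152.]
350 194 [ 591. -248.  154.]
348 196 [ 587. -244.  151.]
346 196 [ 587. -239.  153.]
344 195 [ 589. -234.  154.]
342 196 [ 587. -230.  153.]
340 196 [ 586. -225.  154.]
338 198 [ 582. -220.  154.]
337 198 [ 581. -218.  157.]
336 195 [ 588. -215.  156.]
335 196 [ 586. -213.  155.]
333 197 [ 583. -208.  156.]
331 196 [ 587. -204.  151.]
329 197 [ 583. -199.  156.]
328 198 [ 581. -197.  158.]
327 197 [ 583. -195.  155.]
326 197 [ 583. -192.  155.]
324 197 [ 583. -188.  156.]
322 198 [ 582. -183.  151.]
320 197 [ 583. -178.  155.]
318 197 [ 583. -174.  156.]
316 197 [ 583. -169.  154.]
314 198 [ 581. -165.  155.]
312 198 [ 580. -160.  155.]
310 199 [ 579. -155.  152.]
308 200 [ 577. -151.  150.]
tab 90
[ 
[... 496 characters left out ...]
]
222 252 [ 590. -206.  153.]
225 253 [ 587. -200.  148.]
226 251 [ 590. -196.  158.]
228 250 [ 580. -194.  152.]
228 252 [ 588. -192.  153.]
230 254 [ 587. -188.  146.]
232 253 [ 588. -182.  151.]
234 254 [ 587. -177.  148.]
236 252 [ 584. -173.  152.]
238 252 [ 584. -168.  153.]
240 253 [ 584. -163.  151.]
242 252 [ 584. -158.  155.]
243 256 [ 587. -156.  145.]
245 257 [ 586. -151.  141.]
tab 99
[ 256.3 -265.6   75. ] [ 252. -330.   71.] [ 347. -256.   83.]
[ 487.  -215.8   76.6] [ 477. -267.   70.] [ 596. -144.   83.]
hous [564.17414455 212.23465035 380.46574985] [786.39774534 303.56872584 479.74982977]
hous [557.20335673 210.68583218 380.33286547] [783.21852287 302.70022631 479.98856509]
```

View pics/s1c.png

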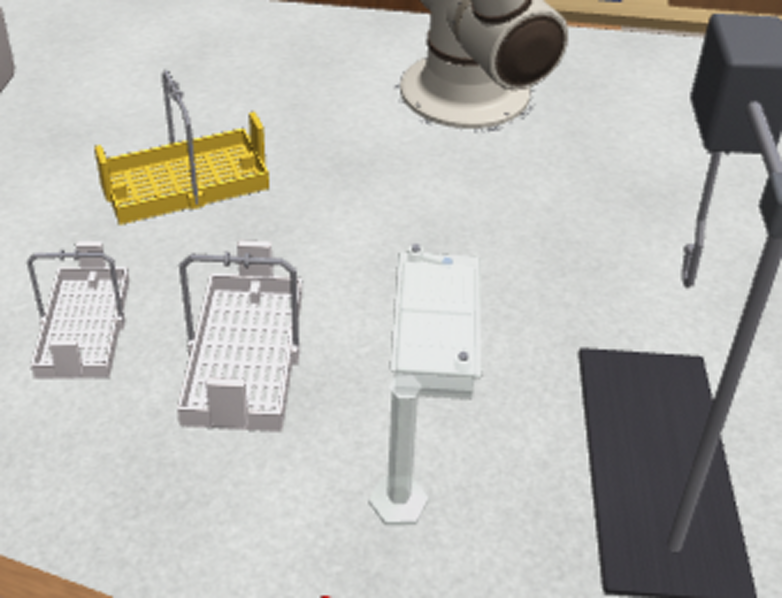

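```bash
cat >> h.py <<'E'
from scipy.spatial.transform import Rotation as Ro
def rot(): 
    q=bot.state()['eef_rot']; return Ro.from_quat(q[[1,2,3,0]])
def down(yaw): # tool z down, tool y at yaw (deg)
    y=np.deg2rad(yaw); Y=np.array([np.cos(y),np.sin(y),0]); Z=np.array([0,0,-1.]); return Ro.from_matrix(np.stack([np.cross(Y,Z),Y,Z],1))
def plan(legs,hand,p0=None,R0=None):
    """legs: (target xyz, yaw or None, nrows). prints rows"""
    st=bot.state(); p=np.array(st['ee_pos'] if p0 is None else p0,float); R=rot() if R0 is None else R0
    out=[]
    for t,yaw,n in legs:
        t=np.array(t,float); R1=R if yaw is None else down(yaw)
        rv=(R.inv()*R1).as_rotvec()/n; d=(t-p)/n
        for _ in range(n):
            out.append(list((R.inv().apply(d)/10).round(2)+0.)+list(rv.round(3)+0.)+[hand]); p=p+d; R=R*Ro.from_rotvec(rv)
    for i in range(0,len(out),10): print([[float(x) for x in r] for r in out[i:i+10]])
E
python3 - <<'E'
from h import *
plan([((400,-360,215),140,8),((430,0,215),160,8),((405,238,215),183.3,6)],-1)
E
```

```text
[[-3.33, 1.96, -0.08, 0.0, 0.0, -0.069, -1.0], [-3.46, 1.73, -0.08, 0.0, 0.0, -0.069, -1.0], [-3.57, 1.48, -0.08, 0.0, 0.0, -0.069, -1.0], [-3.66, 1.23, -0.09, 0.0, 0.0, -0.069, -1.0], [-3.74, 0.98, -0.09, 0.0, 0.0, -0.069, -1.0], [-3.8, 0.72, -0.09, 0.0, 0.0, -0.069, -1.0], [-3.84, 0.45, -0.09, 0.0, 0.0, -0.069, -1.0], [-3.86, 0.19, -0.09, 0.0, 0.0, -0.069, -1.0], [-3.69, 2.61, 0.0, 0.0, 0.0, -0.044, -1.0], [-3.8, 2.44, 0.0, 0.0, 0.0, -0.044, -1.0]]
[[-3.9, 2.27, 0.0, 0.0, 0.0, -0.044, -1.0], [-4.0, 2.1, 0.0, 0.0, 0.0, -0.044, -1.0], [-4.08, 1.93, 0.0, 0.0, 0.0, -0.044, -1.0], [-4.16, 1.75, 0.0, 0.0, 0.0, -0.044, -1.0], [-4.24, 1.56, 0.0, 0.0, 0.0, -0.044, -1.0], [-4.3, 1.38, 0.0, 0.0, 0.0, -0.044, -1.0], [-3.58, 1.75, 0.0, 0.0, 0.0, -0.068, -1.0], [-3.7, 1.5, 0.0, 0.0, 0.0, -0.068, -1.0], [-3.79, 1.25, 0.0, 0.0, 0.0, -0.068, -1.0], [-3.86, 0.99, 0.0, 0.0, 0.0, -0.068, -1.0]]
[[-3.92, 0.72, 0.0, 0.0, 0.0, -0.068, -1.0], [-3.96, 0.46, 0.0, 0.0, 0.0, -0.068, -1.0]]
```

Call:
jog_arm:
  deltas:
    - [-3.33,1.96,-0.08,0,0,-0.069,-1]
    - [-3.46,1.73,-0.08,0,0,-0.069,-1]
    - [-3.57,1.48,-0.08,0,0,-0.069,-1]
    - [-3.66,1.23,-0.09,0,0,-0.069,-1]
    - [-3.74,0.98,-0.09,0,0,-0.069,-1]
    - [-3.8,0.72,-0.09,0,0,-0.069,-1]
    - [-3.84,0.45,-0.09,0,0,-0.069,-1]
    - [-3.86,0.19,-0.09,0,0,-0.069,-1]
    - [-3.69,2.61,0,0,0,-0.044,-1]
    - [-3.8,2.44,0,0,0,-0.044,-1]

```text
time: 1.35
ee_pos: [407.7, -269.1, 215.3]
eef_rot: [-0.0, -0.462, 0.887, 0.0]
force: [0.3, 0.3, 1.0]
gripper_width: 85.4
```

Call:
jog_arm:
  deltas:
    - [-3.9,2.27,0,0,0,-0.044,-1]
    - [-4.0,2.1,0,0,0,-0.044,-1]
    - [-4.08,1.93,0,0,0,-0.044,-1]
    - [-4.16,1.75,0,0,0,-0.044,-1]
    - [-4.24,1.56,0,0,0,-0.044,-1]
    - [-4.3,1.38,0,0,0,-0.044,-1]
    - [-3.58,1.75,0,0,0,-0.068,-1]
    - [-3.7,1.5,0,0,0,-0.068,-1]
    - [-3.79,1.25,0,0,0,-0.068,-1]
    - [-3.86,0.99,0,0,0,-0.068,-1]

```text
time: 2.6
ee_pos: [412.3, 159.2, 215.7]
eef_rot: [-0.0, -0.681, 0.732, 0.0]
force: [0.3, 1.2, 0.3]
gripper_width: 85.1
```

Call:
jog_arm:
  deltas:
    - [-3.92,0.72,0,0,0,-0.068,-1]
    - [-3.96,0.46,0,0,0,-0.068,-1]
    - [0,0,0,0,0,0,-1]

```text
time: 2.98
ee_pos: [403.9, 239.2, 215.3]
eef_rot: [0.0, 0.729, -0.684, -0.0]
force: [-0.0, -0.0, 0.3]
gripper_width: 85.2
```

Run:
```python
from h import *
print(bot.state())
w=snap('wrist','w1.png'); print(w['world_from_camera'].round(3),w['fx'],w['cx'],w['cy'])
# hook swing: track in scene cam
for i in range(10):
    s=snap('scene'); W=cloud(s)
    m=(W[...,0]>480)&(W[...,0]<690)&(W[...,1]>215)&(W[...,1]<265)&(W[...,2]>195)&(W[...,2]<345)
    P=W[m]; lo=P[P[:,2]<P[:,2].min()+15]; print(bot.state()['time'],len(P),lo.mean(0).round(1),P.min(0).round(0))
```

```text
{'time': 2.975, 'joint_positions': array([ 8.81855134e-01,  1.12422321e-01, -3.45715906e-01, -2.17686770e-04,
       -1.11351831e+00, -8.17479858e-01]), 'qvel': array([-0.03795923, -0.02029738, -0.03010698, -0.00099879, -0.01493309,
        0.00111732]), 'joint_efforts': array([ 6.36971667e-01, -2.38738239e+01,  1.86149257e+01,  4.09118548e+00,
        8.72569322e-02,  3.16758642e-04]), 'ee_pos': array([403.90246835, 239.16608782, 215.34954002]), 'eef_rot': array([ 4.35487187e-04,  7.29463714e-01, -6.84019368e-01, -6.98148061e-05]), 'force': array([-0.01146064, -0.01286057,  0.32542079]), 'moment': array([-0.00908393,  0.03871161, -0.05967607]), 'gripper_width': 85.2438154621587}
[[-9.98000e-01 -6.00000e-02 -1.90000e-02  4.09281e+02]
 [-6.30000e-02  9.53000e-01  2.96000e-01  1.62737e+02]
 [-0.00000e+00  2.96000e-01 -9.55000e-01  3.80621e+02]
 [ 0.00000e+00  0.00000e+00  0.00000e+00  1.00000e+00]] 325.19226210127806 279.6295194530317 210.72772437438093
3.075 230 [556.1 240.2 213.4] [480. 232. 206.]
3.125 223 [549.4 239.4 212.4] [480. 231. 204.]
3.175 228 [549.9 239.6 212.9] [480. 229. 205.]
3.225 235 [559.  240.3 212.5] [480. 229. 205.]
3.275 249 [572.7 241.  209. ] [481. 231. 203.]
3.325 268 [589.3 242.2 209. ] [480. 228. 202.]
3.375 291 [605.7 243.4 211.5] [480. 229. 204.]
3.425 304 [619.6 244.3 212.9] [480. 229. 204.]
3.475 311 [626.7 244.6 213.6] [480. 229. 205.]
3.525 303 [626.5 244.6 214.6] [481. 232. 207.]
```

Run:
```python
from h import *
print(bot.state()['ee_pos'])
plan([((460,241,195),None,3)],-1)
R=rot(); R2=R*Ro.from_rotvec([.2,0,0]); print('world +x in tilted tool',R2.inv().apply([np.cos(.058),np.sin(.058),0]))
```

```text
[404.42626809 236.89301699 216.01345753]
[[-0.02, -1.86, 0.7, 0.0, 0.0, 0.0, -1.0], [-0.02, -1.86, 0.7, 0.0, 0.0, 0.0, -1.0], [-0.02, -1.86, 0.7, 0.0, 0.0, 0.0, -1.0]]
world +x in tilted tool [ 0.00226085 -0.98003634  0.19880557]
```

View pics/w1.png

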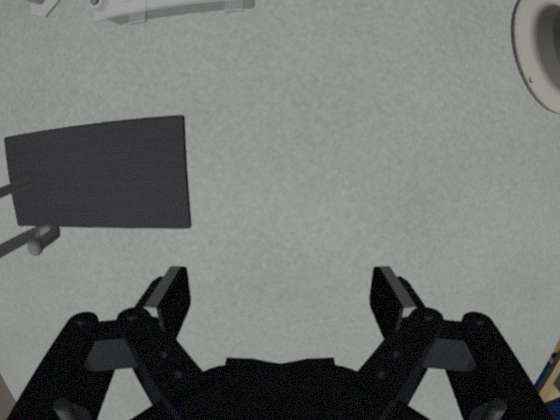

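Run:
```python
from h import *
w=load('wrist'); p0=np.array([403.9,239.2,215.35])
q=np.array([4.35487187e-04,7.29463714e-01,-6.84019368e-01,-6.98148061e-05]);R=Ro.from_quat(q[[1,2,3,0]])
v,u=np.mgrid[:420,:560]; x=u-w['cx'];y=v-w['cy'];r=np.hypot(x,y);th=r/w['fx'];k=np.tan(th)/np.maximum(r,1e-6)
z=w['range_z'];P=np.stack([x*k*z,y*k*z,z],-1)
W=P@w['world_from_camera'][:3,:3].T+w['world_from_camera'][:3,3]
T=R.inv().apply((W-p0).reshape(-1,3)).reshape(420,560,3)
m=(z>0)&(abs(T[...,0])<45)&(abs(T[...,1])<110)&(T[...,2]>-120)&(T[...,2]<10)
for lo in range(-110,0,10):
    Q=T[m&(T[...,2]>=lo)&(T[...,2]<lo+10)]
    if len(Q): print(lo,len(Q),'y',Q[:,1].min().round(),Q[:,1].max().round(),'inner',np.abs(Q[:,1]).min().round(),'x',Q[:,0].min().round(),Q[:,0].max().round())
```

```text
-110 9985 y -73.0 72.0 inner 0.0 x -12.0 20.0
-100 6151 y -74.0 74.0 inner 0.0 x -13.0 19.0
-90 4691 y -75.0 74.0 inner 37.0 x -12.0 16.0
-80 1118 y -66.0 66.0 inner 41.0 x -1.0 15.0
-70 1407 y -57.0 56.0 inner 41.0 x -10.0 13.0
-60 1328 y -57.0 56.0 inner 41.0 x -11.0 13.0
-50 1041 y -57.0 56.0 inner 41.0 x -11.0 13.0
-40 234 y -49.0 48.0 inner 42.0 x -10.0 12.0
```

Run:
```python
from h import *
w=load('wrist'); p0=np.array([403.9,239.2,215.35])
q=np.array([4.35487187e-04,7.29463714e-01,-6.84019368e-01,-6.98148061e-05]);R=Ro.from_quat(q[[1,2,3,0]])
C=w['world_from_camera']
print('cam in tool',R.inv().apply(C[:3,3]-p0))
for u,v in((183,268),(187,290),(180,330),(376,268),(165,268)):
    x,y=u-w['cx'],v-w['cy'];r=np.hypot(x,y);th=r/w['fx'];d=np.array([x/r*np.sin(th),y/r*np.sin(th),np.cos(th)])
    d=R.inv().apply(C[:3,:3]@d);c=R.inv().apply(C[:3,3]-p0)
    print(u,v,w['range_z'][v,u],[(c+d*(yy-c[1])/d[1]).round(1) for yy in(-42,42)])
```

```text
cam in tool [  76.73199881   -0.33716629 -165.23355287]
183 268 137.20042 [array([ 13.6, -42. , -44.6]), array([ 140.9,   42. , -287.8])]
187 290 142.21097 [array([  1.8, -42. , -43.4]), array([ 152.9,   42. , -289.1])]
180 330 454.2707 [array([ -7.6, -42. , -60.8]), array([ 162.5,   42. , -271.4])]
376 268 138.00623 [array([ 140.8,  -42. , -287.4]), array([ 11.7,  42. , -41.1])]
165 268 422.91766 [array([ 23.9, -42. , -64.8]), array([ 130.4,   42. , -267.2])]
```

Call:
jog_arm:
  deltas:
    - [-0.1,-1.7,1.37,0.067,0,0,-1]
    - [-0.1,-1.6,1.5,0.067,0,0,-1]
    - [-0.1,-1.4,1.6,0.066,0,0,-1]
    - [0,0,0,0,0,0,-1]

```text
time: 4.03
ee_pos: [452.9, 242.0, 172.9]
eef_rot: [-0.071, 0.725, -0.682, 0.068]
force: [-0.8, -1.3, 0.5]
gripper_width: 85.0
```

Run:
```python
from h import *
print(bot.state()['ee_pos'],rot().as_matrix().round(3))
s=snap('scene')
A=cv2.resize(cv2.cvtColor(s['pixels'],cv2.COLOR_RGB2BGR)[110:310,320:500],None,fx=3,fy=3,interpolation=cv2.INTER_CUBIC)
cv2.imwrite('pics/s2.png',A)
```

```text
[452.91799156 241.95628177 172.91006839] [[ 0.061 -0.979  0.195]
 [-0.998 -0.06   0.009]
 [ 0.003 -0.196 -0.981]]
```

View pics/s2.png

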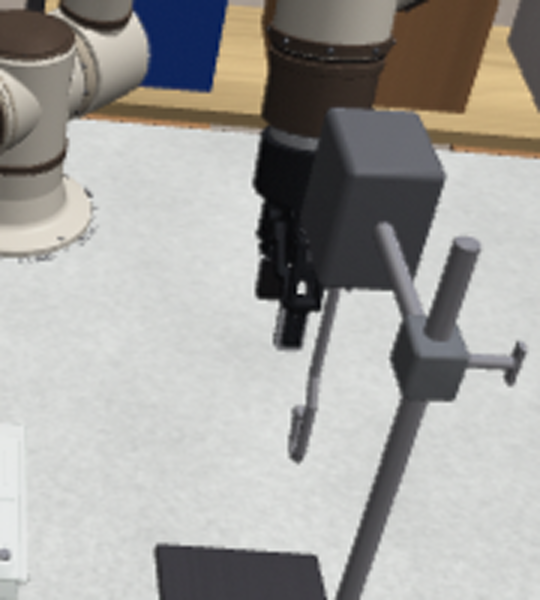

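Run:
```python
from h import *
s=load('scene');W=cloud(s)
for v in range(205,228,2):
    for u in(414,417,420): print(u,v,W[v,u].round(0),end=' ')
    print()
sub=W[240:268,412:428];m=(sub[...,2]>185)
P=sub[m];print('hook low',P.min(0).round(0),P.max(0).round(0),P.mean(0).round(1))
```

```text
414 205 [482. 232. 270.] 417 205 [505. 234. 287.] 420 205 [100. 334.  -1.] 
414 207 [486. 233. 266.] 417 207 [505. 235. 281.] 420 207 [113. 332.  -0.] 
414 209 [491. 233. 264.] 417 209 [506. 236. 276.] 420 209 [502. 243. 274.] 
414 211 [496. 233. 262.] 417 211 [511. 236. 275.] 420 211 [510. 243. 274.] 
414 213 [488. 236. 251.] 417 213 [507. 238. 266.] 420 213 [509. 244. 268.] 
414 215 [489. 236. 246.] 417 215 [495. 242. 251.] 420 215 [494. 249. 251.] 
414 217 [488. 238. 239.] 417 217 [495. 243. 245.] 420 217 [495. 249. 246.] 
414 219 [492. 238. 236.] 417 219 [498. 243. 242.] 420 219 [498. 250. 243.] 
414 221 [495. 238. 232.] 417 221 [500. 244. 237.] 420 221 [495. 252. 235.] 
414 223 [500. 238. 231.] 417 223 [494. 247. 227.] 420 223 [490. 254. 224.] 
414 225 [500. 240. 224.] 417 225 [501. 246. 227.] 420 225 [494. 254. 222.] 
414 227 [222. 304.  -0.] 417 227 [217. 314.  -3.] 420 227 [217. 323.  -2.] 
hook low [579. 238. 202.] [614. 249. 266.] [601.2 243.5 232. ]
```

Call:
jog_arm:
  deltas:
    - [0,-0.9,0.54,0,0,0,-1]
    - [0,-0.9,0.54,0,0,0,-1]
    - [0,-0.1,0.02,0,0,0,-1]
    - [0,-0.1,0.02,0,0,0,-1]
    - [0,-0.1,0.02,0,0,0,-1]
    - [0,-0.05,0.01,0,0,0,-1]
    - [0,-0.05,0.01,0,0,0,-1]
    - [0,-0.05,0.01,0,0,0,-1]
    - [0,-0.05,0.01,0,0,0,-1]
    - [0,-0.05,0.01,0,0,0,-1]

```text
time: 5.32
ee_pos: [479.4, 244.9, 167.3]
eef_rot: [-0.073, 0.725, -0.682, 0.068]
force: [-0.1, 0.5, -0.0]
gripper_width: 85.3
```

Call:
jog_arm:
  deltas:
    - [0,-0.05,0.01,0,0,0,-1]
    - [0,-0.05,0.01,0,0,0,-1]
    - [0,-0.05,0.01,0,0,0,-1]
    - [0,-0.05,0.01,0,0,0,-1]
    - [0,-0.05,0.01,0,0,0,-1]
    - [0,-0.05,0.01,0,0,0,-1]
    - [0,-0.05,0.01,0,0,0,-1]
    - [0,-0.05,0.01,0,0,0,-1]
    - [0,-0.05,0.01,0,0,0,-1]
    - [0,-0.05,0.01,0,0,0,-1]

```text
time: 6.58
ee_pos: [484.5, 245.2, 167.3]
eef_rot: [-0.073, 0.725, -0.682, 0.068]
force: [0.8, 0.9, -0.8]
gripper_width: 85.0
```

Call:
jog_arm:
  deltas:
    - [0,-0.05,0.01,0,0,0,-1]
    - [0,-0.05,0.01,0,0,0,-1]
    - [0,-0.05,0.01,0,0,0,-1]
    - [0,-0.05,0.01,0,0,0,-1]
    - [0,-0.05,0.01,0,0,0,-1]
    - [0,-0.05,0.01,0,0,0,-1]
    - [0,-0.05,0.01,0,0,0,-1]
    - [0,-0.05,0.01,0,0,0,-1]
    - [0,-0.05,0.01,0,0,0,-1]
    - [0,-0.05,0.01,0,0,0,-1]

```text
time: 7.82
ee_pos: [489.6, 245.5, 167.4]
eef_rot: [-0.073, 0.725, -0.682, 0.068]
force: [0.2, -0.2, 0.5]
gripper_width: 85.5
```

```bash
cat >> h.py <<'E'
def hooktrack(n):
    out=[]
    for i in range(n):
        s=snap('scene'); W=cloud(s); t=bot.state()['time']
        m=(W[...,0]>530)&(W[...,0]<690)&(W[...,1]>232)&(W[...,1]<255)&(W[...,2]>195)&(W[...,2]<222)
        P=W[m]; out.append((t,len(P),*P.mean(0).round(1)))
    for o in out: print(*o)
E
python3 - <<'E'
from h import *
print(bot.state()['ee_pos']); hooktrack(16)
E
```

```text
[489.59993681 245.47395825 167.35603132]
7.875 62 592.2 244.5 214.7
7.925 63 586.8 244.1 213.5
7.975 66 577.0 243.4 212.9
8.025 65 565.7 242.5 214.0
8.075 52 560.4 240.7 213.9
8.125 38 554.0 240.1 214.3
8.175 38 552.0 240.3 214.1
8.225 39 558.6 240.5 213.0
8.275 49 565.2 240.9 212.4
8.325 64 571.5 242.6 213.3
8.375 68 584.4 244.0 212.9
8.425 67 588.2 244.4 214.1
8.475 60 594.9 244.6 214.3
8.525 61 596.8 244.8 214.8
8.575 64 596.7 244.6 215.5
8.625 68 589.5 244.2 214.0
```

Call:
jog_arm:
  deltas:
    - [0,-0.05,0.01,0,0,0,-1]
    - [0,-0.05,0.01,0,0,0,-1]
    - [0,-0.05,0.01,0,0,0,-1]
    - [0,-0.05,0.01,0,0,0,-1]
    - [0,-0.05,0.01,0,0,0,-1]
    - [0,-0.05,0.01,0,0,0,-1]
    - [0,-0.05,0.01,0,0,0,-1]
    - [0,-0.05,0.01,0,0,0,-1]
    - [0,-0.05,0.01,0,0,0,-1]
    - [0,-0.05,0.01,0,0,0,-1]

```text
time: 9.88
ee_pos: [494.7, 245.8, 167.4]
eef_rot: [-0.073, 0.725, -0.682, 0.068]
force: [-0.3, 0.1, -0.2]
gripper_width: 85.3
```

Call:
jog_arm:
  deltas:
    - [0,-0.05,0.01,0,0,0,-1]
    - [0,-0.05,0.01,0,0,0,-1]
    - [0,-0.05,0.01,0,0,0,-1]
    - [0,-0.05,0.01,0,0,0,-1]
    - [0,-0.05,0.01,0,0,0,-1]
    - [0,-0.05,0.01,0,0,0,-1]
    - [0,-0.05,0.01,0,0,0,-1]
    - [0,-0.05,0.01,0,0,0,-1]
    - [0,-0.05,0.01,0,0,0,-1]
    - [0,-0.05,0.01,0,0,0,-1]

```text
time: 11.12
ee_pos: [499.8, 246.1, 167.4]
eef_rot: [-0.073, 0.725, -0.682, 0.068]
force: [-0.4, 0.0, -0.2]
gripper_width: 85.3
```

Run:
```python
from h import *
print(bot.state()['ee_pos']); hooktrack(13)
s=load('scene')
A=cv2.resize(cv2.cvtColor(s['pixels'],cv2.COLOR_RGB2BGR)[110:310,350:500],None,fx=3,fy=3,interpolation=cv2.INTER_CUBIC)
cv2.imwrite('pics/s3.png',A)
```

```text
[499.78620475 246.09136232 167.39747036]
11.175 78 584.8 243.8 214.1
11.225 73 587.4 244.2 214.7
11.275 70 585.9 244.0 214.7
11.325 75 586.1 244.0 214.2
11.375 78 578.6 243.7 213.8
11.425 79 571.8 243.1 214.0
11.475 62 569.7 241.7 213.8
11.525 55 562.4 240.5 212.9
11.575 49 559.2 240.3 214.0
11.625 48 562.2 240.6 213.1
11.675 59 565.8 240.9 213.9
11.725 71 571.6 242.0 213.6
11.775 77 577.0 243.4 213.8
```

View pics/s3.png

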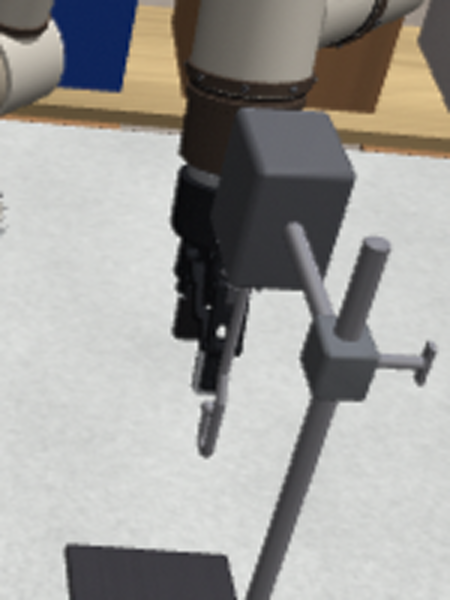

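Call:
jog_arm:
  deltas:
    - [0,-0.06,0.012,0,0,0,-1]
    - [0,-0.06,0.012,0,0,0,-1]
    - [0,-0.06,0.012,0,0,0,-1]
    - [0,-0.06,0.012,0,0,0,-1]
    - [0,-0.06,0.012,0,0,0,-1]
    - [0,-0.06,0.012,0,0,0,-1]
    - [0,-0.06,0.012,0,0,0,-1]
    - [0,-0.06,0.012,0,0,0,-1]
    - [0,-0.06,0.012,0,0,0,-1]
    - [0,-0.06,0.012,0,0,0,-1]

```text
time: 13.02
ee_pos: [505.9, 246.5, 167.4]
eef_rot: [-0.073, 0.725, -0.682, 0.068]
force: [0.2, -0.6, -0.0]
gripper_width: 85.1
```

Call:
jog_arm:
  deltas:
    - [0,-0.06,0.012,0,0,0,-1]
    - [0,-0.06,0.012,0,0,0,-1]
    - [0,-0.06,0.012,0,0,0,-1]
    - [0,-0.06,0.012,0,0,0,-1]
    - [0,-0.06,0.012,0,0,0,-1]
    - [0,-0.06,0.012,0,0,0,-1]
    - [0,-0.06,0.012,0,0,0,-1]
    - [0,-0.06,0.012,0,0,0,-1]
    - [0,-0.06,0.012,0,0,0,-1]
    - [0,-0.06,0.012,0,0,0,-1]

```text
time: 14.28
ee_pos: [512.0, 246.9, 167.4]
eef_rot: [-0.073, 0.725, -0.682, 0.068]
force: [-0.4, -0.2, 0.4]
gripper_width: 85.5
```

Call:
jog_arm:
  deltas:
    - [0,-0.06,0.012,0,0,0,-1]
    - [0,-0.06,0.012,0,0,0,-1]
    - [0,-0.06,0.012,0,0,0,-1]
    - [0,-0.06,0.012,0,0,0,-1]
    - [0,-0.06,0.012,0,0,0,-1]
    - [0,-0.06,0.012,0,0,0,-1]
    - [0,-0.06,0.012,0,0,0,-1]
    - [0,-0.06,0.012,0,0,0,-1]
    - [0,-0.06,0.012,0,0,0,-1]
    - [0,-0.06,0.012,0,0,0,-1]

```text
time: 15.52
ee_pos: [518.1, 247.2, 167.4]
eef_rot: [-0.073, 0.725, -0.682, 0.068]
force: [-0.3, 0.6, 0.4]
gripper_width: 85.8
```

Run:
```python
from h import *
print(bot.state()['ee_pos'],bot.state()['gripper_width']); hooktrack(9)
```

```text
[518.10923887 247.20648628 167.43356939] 85.78029207152973
15.575 61 588.3 242.5 213.3
15.625 61 588.3 242.3 213.3
15.675 56 586.4 242.3 212.5
15.725 58 583.9 241.9 212.4
15.775 55 581.3 241.6 212.3
15.825 56 581.7 241.8 212.4
15.875 57 582.9 241.8 212.5
15.925 58 583.7 242.0 212.6
15.975 61 586.4 242.3 213.2
```

Call:
jog_arm:
  deltas:
    - [0,0,0,0,0,0,-1]
    - [0,0,0,0,0,0,-1]
    - [0,0,0,0,0,0,-1]
    - [0,0,0,0,0,0,-1]
    - [0,0,0,0,0,0,-1]
    - [0,0,0,0,0,0,-1]

```text
time: 16.73
ee_pos: [518.0, 247.2, 167.4]
eef_rot: [-0.073, 0.725, -0.682, 0.068]
force: [-0.2, -0.7, 0.4]
gripper_width: 85.3
```

Run:
```python
from h import *
print(bot.state()['ee_pos'],bot.state()['gripper_width']); hooktrack(7)
```

```text
[518.04817844 247.20246829 167.44054779] 85.29984948804919
16.775 62 586.5 242.3 213.2
16.825 59 584.5 242.0 213.0
16.875 58 582.4 241.9 212.6
16.925 55 581.5 241.9 212.4
16.975 54 580.9 241.7 212.8
17.025 56 581.0 241.7 212.3
17.075 60 582.2 241.7 212.4
```

Call:
jog_arm:
  deltas:
    - [0,0.02,-0.004,0,0,0,-1]
    - [0,0.02,-0.004,0,0,0,-1]
    - [0,0.02,-0.004,0,0,0,-1]
    - [0,0.02,-0.004,0,0,0,-1]
    - [0,0.02,-0.004,0,0,0,-1]
    - [0,0.02,-0.004,0,0,0,-1]
    - [0,0.02,-0.004,0,0,0,-1]
    - [0,0.02,-0.004,0,0,0,-1]
    - [0,0.02,-0.004,0,0,0,-1]
    - [0,0.02,-0.004,0,0,0,-1]

```text
time: 18.32
ee_pos: [516.0, 247.1, 167.4]
eef_rot: [-0.073, 0.725, -0.682, 0.068]
force: [-0.3, -0.3, -0.1]
gripper_width: 85.3
```

Call:
jog_arm:
  deltas:
    - [0,0.02,-0.004,0,0,0,-1]
    - [0,0.02,-0.004,0,0,0,-1]
    - [0,0.02,-0.004,0,0,0,-1]
    - [0,0.02,-0.004,0,0,0,-1]
    - [0,0.02,-0.004,0,0,0,-1]
    - [0,0.02,-0.004,0,0,0,-1]
    - [0,0.02,-0.004,0,0,0,-1]
    - [0,0.02,-0.004,0,0,0,-1]
    - [0,0.02,-0.004,0,0,0,-1]
    - [0,0.02,-0.004,0,0,0,-1]

```text
time: 19.58
ee_pos: [514.0, 246.9, 167.4]
eef_rot: [-0.073, 0.725, -0.682, 0.068]
force: [-0.8, -0.9, 0.3]
gripper_width: 85.2
```

Run:
```python
from h import *
print(bot.state()['ee_pos'],bot.state()['gripper_width']); hooktrack(8)
```

```text
[513.95768286 246.93474872 167.40640239] 85.20579805967864
19.625 61 583.4 241.9 213.0
19.675 57 581.7 241.7 212.4
19.725 59 580.9 241.7 212.7
19.775 53 580.7 241.6 212.6
19.825 52 580.8 241.9 212.4
19.875 54 580.3 241.7 212.1
19.925 59 582.0 241.9 212.1
19.975 59 582.7 241.9 212.8
```

Call:
jog_arm:
  deltas:
    - [0,0.04,-0.008,0,0,0,-1]
    - [0,0.04,-0.008,0,0,0,-1]
    - [0,0.04,-0.008,0,0,0,-1]
    - [0,0.1,-0.02,0,0,0,-1]
    - [0,0.1,-0.02,0,0,0,-1]

```text
time: 20.6
ee_pos: [510.6, 246.8, 167.4]
eef_rot: [-0.073, 0.725, -0.682, 0.068]
force: [0.4, -0.2, 0.1]
gripper_width: 85.3
```

Run:
```python
from h import *
print(bot.state()['ee_pos'],bot.state()['gripper_width']); hooktrack(15)
```

```text
[510.64504155 246.77023951 167.42755296] 85.33843920081964
20.65 62 579.8 241.8 213.3
20.7 60 581.4 242.1 212.4
20.75 59 583.4 242.2 213.2
20.8 61 585.7 242.4 213.4
20.85 63 583.1 242.5 213.9
20.9 63 582.6 242.5 213.6
20.95 65 583.2 242.4 214.1
21.0 60 582.8 242.6 213.2
21.05 59 582.9 242.1 212.4
21.1 59 581.1 241.7 212.6
21.15 55 581.2 241.7 212.5
21.2 53 580.0 241.7 212.4
21.25 57 578.5 241.6 213.0
21.3 59 580.1 241.6 212.8
21.35 62 581.5 241.8 212.6
```

Run:
```python
from h import *
L=[]
for i in range(15):
    s=snap('wrist'); L.append((bot.state()['time'],s['pixels'].astype(np.uint8)))
np.savez('wser.npz',t=[l[0] for l in L],im=np.array([l[1] for l in L]))
cv2.imwrite('pics/w2.png',cv2.cvtColor(L[-1][1],cv2.COLOR_RGB2BGR))
d=np.abs(L[0][1].astype(int)-L[7][1]).sum(2); v,u=np.where(d>60); print(len(u),u.min() if len(u) else 0,u.max() if len(u) else 0,v.min() if len(u) else 0,v.max() if len(u) else 0)
print(bot.state()['ee_pos'],s['world_from_camera'].round(4))
```

```text
1411 0 540 0 419
[510.71999902 246.76224838 167.39547579] [[-9.782000e-01 -1.159000e-01  1.724000e-01  4.830463e+02]
 [-5.830000e-02  9.498000e-01  3.074000e-01  1.682346e+02]
 [-1.994000e-01  2.906000e-01 -9.358000e-01  3.293581e+02]
 [ 0.000000e+00  0.000000e+00  0.000000e+00  1.000000e+00]]
```

View pics/w2.png

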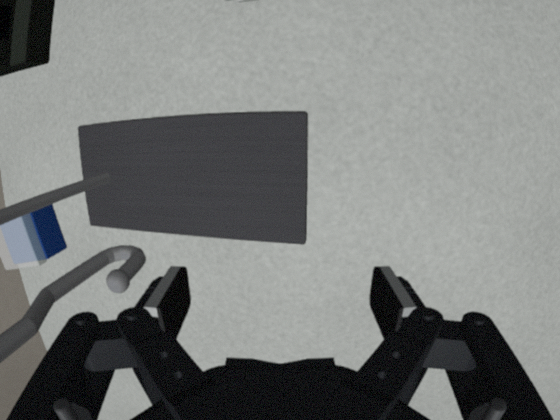

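```bash
cat >> h.py <<'E'
def wser(n):
    T=[];I=[]
    for i in range(n):
        s=snap('wrist'); T.append(bot.state()['time']); I.append(cv2.cvtColor(s['pixels'],cv2.COLOR_RGB2GRAY).astype(np.float32))
    return T,I
def ballshift(T,I,box=(100,146,243,268)):
    a,b,c,d=box; tpl=I[0][c:d,a:b]
    for t,im in zip(T,I):
        im2=cv2.resize(im[c-8:d+8,a-8:b+8],None,fx=8,fy=8,interpolation=cv2.INTER_CUBIC); tp=cv2.resize(tpl,None,fx=8,fy=8,interpolation=cv2.INTER_CUBIC)
        r=cv2.matchTemplate(im2,tp,cv2.TM_CCOEFF_NORMED); _,s,_,l=cv2.minMaxLoc(r); print(round(t,3),l[0]/8-8,l[1]/8-8,round(s,3))
def wray(s,u,v):
    x,y=u-float(s['cx']),v-float(s['cy']);r=np.hypot(x,y);th=r/float(s['fx']);d=np.array([x/r*np.sin(th),y/r*np.sin(th),np.cos(th)])
    return s['world_from_camera'][:3,3],s['world_from_camera'][:3,:3]@d
def wpt(s,u,v,axis,val):
    c,d=wray(s,u,v); return c+d*(val-c[axis])/d[axis]
E
python3 - <<'E'
from h import *
z=np.load('wser.npz'); ballshift(z['t'],[cv2.cvtColor(i,cv2.COLOR_RGB2GRAY).astype(np.float32) for i in z['im']])
s=load('wrist')
v,u=281,118; th=np.hypot(u-s['cx'],v-s['cy'])/s['fx']
zz=s['range_z'][v-2:v+3,u-2:u+3]; print(zz)
c,d=wray(s,118,281); dc=s['world_from_camera'][:3,2]@d; print('ball front',c+d*np.median(zz)/dc, 'centre',c+d*(np.median(zz)/dc+5.5), 'at z231',wpt(s,118,281,2,231))
E
```

```text
21.4 0.0 0.0 1.0
21.45 -2.75 -0.375 0.995
21.5 -5.0 -0.625 0.994
21.55 -6.5 -0.75 0.993
21.6 -6.875 -0.75 0.991
21.65 -5.875 -0.75 0.993
21.7 -4.0 -0.5 0.994
21.75 -1.5 -0.25 0.997
21.8 1.25 0.125 0.997
21.85 3.75 0.375 0.995
21.9 5.25 0.625 0.994
21.95 5.75 0.75 0.993
22.0 5.0 0.625 0.994
22.05 3.25 0.375 0.995
22.1 0.75 0.125 0.997
[[124.431244 124.48617  126.113205 125.09079  125.75628 ]
 [124.72796  124.04844  123.69737  123.744225 125.833435]
 [124.73168  124.289406 123.85649  125.61084  125.93521 ]
 [125.05087  125.25423  125.23304  124.31666  125.05098 ]
 [123.49364  124.83114  125.2145   124.09486  125.396996]]
ball front [568.52402521 239.0878418  234.98867869] centre [571.75042288 241.76223179 231.42665731] at z231 [572.13687933 242.08256901 231.        ]
```

Call:
jog_arm:
  deltas:
    - [0,-0.1,0.02,0,0,0,-1]
    - [0,-0.1,0.02,0,0,0,-1]
    - [0,-0.1,0.02,0,0,0,-1]
    - [0,-0.1,0.02,0,0,0,-1]
    - [0,-0.1,0.02,0,0,0,-1]
    - [0,-0.05,0.01,0,0,0,-1]
    - [0,-0.05,0.01,0,0,0,-1]
    - [0,-0.05,0.01,0,0,0,-1]
    - [0,-0.05,0.01,0,0,0,-1]
    - [0,-0.05,0.01,0,0,0,-1]

```text
time: 23.35
ee_pos: [518.4, 247.2, 167.4]
eef_rot: [-0.073, 0.725, -0.682, 0.068]
force: [-0.1, -0.2, -0.1]
gripper_width: 85.8
```

Call:
jog_arm:
  deltas:
    - [0,-0.05,0.01,0,0,0,-1]
    - [0,-0.05,0.01,0,0,0,-1]
    - [0,-0.05,0.01,0,0,0,-1]
    - [0,-0.05,0.01,0,0,0,-1]
    - [0,-0.05,0.01,0,0,0,-1]
    - [0,-0.05,0.01,0,0,0,-1]
    - [0,-0.05,0.01,0,0,0,-1]
    - [0,-0.05,0.01,0,0,0,-1]
    - [0,-0.05,0.01,0,0,0,-1]
    - [0,-0.05,0.01,0,0,0,-1]

```text
time: 24.6
ee_pos: [523.5, 247.5, 167.4]
eef_rot: [-0.073, 0.725, -0.682, 0.068]
force: [0.3, -0.3, -0.4]
gripper_width: 85.6
```

Run:
```python
from h import *
print(bot.state()['ee_pos'],bot.state()['gripper_width']); T,I=wser(8); ballshift(T,I,(70,110,243,268)); cv2.imwrite('pics/w3.png',cv2.resize(I[-1][220:320,40:240],None,fx=4,fy=4,interpolation=cv2.INTER_CUBIC))
```

```text
[523.5015942  247.53875482 167.43725545] 85.56479961943994
24.65 0.0 0.0 1.0
24.7 -0.125 -0.5 0.994
24.75 -0.125 -0.5 0.994
24.8 0.0 0.0 0.997
24.85 0.125 0.25 0.997
24.9 0.0 -0.125 0.997
24.95 0.0 -0.125 0.997
25.0 0.125 0.25 0.996[ WARN:0@3.073] global loadsave.cpp:1063 imwrite_ Unsupported depth image for selected encoder is fallbacked to CV_8U.
```

View pics/w3.png

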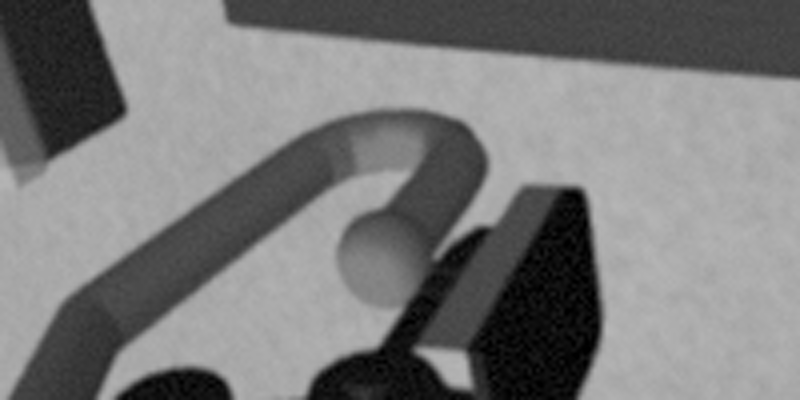

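Call:
jog_arm:
  deltas:
    - [0,0.03,-0.006,0,0,0,-1]
    - [0,0.03,-0.006,0,0,0,-1]
    - [0,0.03,-0.006,0,0,0,-1]
    - [0,0.03,-0.006,0,0,0,-1]
    - [0,0.03,-0.006,0,0,0,-1]
    - [0,0.03,-0.006,0,0,0,-1]
    - [0,0.03,-0.006,0,0,0,-1]
    - [0,0.03,-0.006,0,0,0,-1]
    - [0,0.03,-0.006,0,0,0,-1]
    - [0,0.03,-0.006,0,0,0,-1]

```text
time: 26.25
ee_pos: [520.4, 247.4, 167.4]
eef_rot: [-0.073, 0.725, -0.682, 0.068]
force: [0.2, 0.1, -0.3]
gripper_width: 85.1
```

Call:
jog_arm:
  deltas:
    - [0,0.03,-0.006,0,0,0,-1]
    - [0,0.03,-0.006,0,0,0,-1]
    - [0,0.03,-0.006,0,0,0,-1]
    - [0,0.03,-0.006,0,0,0,-1]
    - [0,0.03,-0.006,0,0,0,-1]
    - [0,0.03,-0.006,0,0,0,-1]
    - [0,0.03,-0.006,0,0,0,-1]
    - [0,0.03,-0.006,0,0,0,-1]
    - [0,0.2,-0.04,0,0,0,-1]
    - [0,0.5,-0.1,0,0,0,-1]

```text
time: 27.5
ee_pos: [510.7, 246.7, 167.4]
eef_rot: [-0.073, 0.725, -0.682, 0.068]
force: [0.7, -0.6, -0.4]
gripper_width: 85.5
```

Call:
jog_arm:
  deltas:
    - [0,1,-0.2,0,0,0,-1]
    - [0,0,0,0,0,0,-1]

```text
time: 27.75
ee_pos: [499.8, 245.9, 167.5]
eef_rot: [-0.073, 0.725, -0.682, 0.068]
force: [1.4, 0.6, 0.0]
gripper_width: 85.5
```

Run:
```python
from h import *
print(bot.state()['ee_pos']); T,I=wser(9); ballshift(T,I,(60,130,240,290)); cv2.imwrite('pics/w4.png',cv2.resize(I[-1][200:320,20:220],None,fx=4,fy=4,interpolation=cv2.INTER_CUBIC).astype(np.uint8))
```

```text
[499.77355584 245.94978596 167.49427949]
27.8 0.0 0.0 1.0
27.85 0.625 -0.25 0.997
27.9 1.0 -0.375 0.996
27.95 1.125 -0.375 0.996
28.0 1.125 -0.125 0.996
28.05 1.125 0.0 0.996
28.1 1.125 0.125 0.995
28.15 1.125 0.125 0.995
28.2 1.125 0.25 0.995
```

View pics/w4.png

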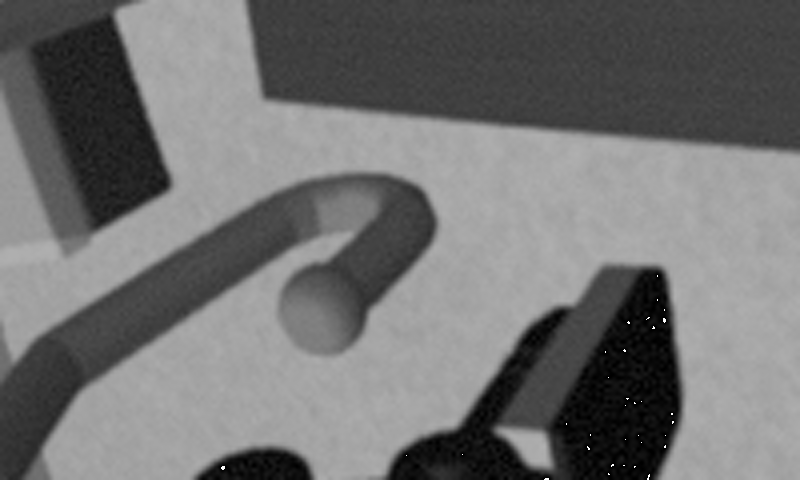

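Run:
```python
from h import *
s=load('wrist'); print(wpt(s,100.5,277,2,231))
z=np.median(s['range_z'][274:280,98:104]); c,d=wray(s,100.5,277); dc=s['world_from_camera'][:3,2]@d; print('centre by range',c+d*(z/dc+5.5))
# scene cam: ball location in clean view from scene
a=snap('scene'); W=cloud(a)
m=(W[...,0]>540)&(W[...,0]<640)&(W[...,1]>225)&(W[...,1]<260)
for z0 in range(195,350,15):
    P=W[m&(W[...,2]>=z0)&(W[...,2]<z0+15)]
    if len(P): print(z0,len(P),np.median(P,0).round(1),P[:,0].min().round(1))
A=cv2.resize(cv2.cvtColor(a['pixels'],cv2.COLOR_RGB2BGR)[190:280,380:460],None,fx=6,fy=6,interpolation=cv2.INTER_CUBIC)
cv2.imwrite('pics/s4.png',A)
# route: straighten, raise, back to basket
plan([((455,235,205),183.3,4),((400,60,235),170,5),((420,-160,235),180,5),((481,-218,160),185.5,4)],-1)
```

```text
[572.97837395 241.98934501 231.        ]
centre by range [572.70375952 241.78494792 231.270194  ]
195 20 [583.8 241.2 205.6] 576.2
210 69 [576.2 243.1 218.6] 540.7
225 67 [575.9 243.4 232.6] 540.1
240 34 [597.5 244.3 245.4] 540.0
255 66 [557.6 243.2 265.8] 542.8
270 59 [554.6 241.4 277.2] 542.5
285 74 [549.  242.9 292.5] 540.9
300 63 [544.5 243.1 306.9] 540.2
315 25 [588.7 242.8 322.2] 540.2
330 24 [589.1 242.8 337.7] 585.7
345 10 [590.3 243.8 349.2] 586.9
[[0.21, 0.95, -1.15, -0.05, 0.0, 0.001, -1.0], [0.21, 1.0, -1.1, -0.05, 0.0, 0.001, -1.0], [0.21, 1.06, -1.05, -0.05, 0.0, 0.001, -1.0], [0.21, 1.11, -1.0, -0.05, 0.0, 0.001, -1.0], [3.43, 1.3, -0.6, 0.0, 0.0, 0.046, -1.0], [3.49, 1.14, -0.6, 0.0, 0.0, 0.046, -1.0], [3.54, 0.98, -0.6, 0.0, 0.0, 0.046, -1.0], [3.58, 0.81, -0.6, 0.0, 0.0, 0.046, -1.0], [3.61, 0.64, -0.6, 0.0, 0.0, 0.046, -1.0], [4.26, -1.16, 0.0, 0.0, 0.0, -0.035, -1.0]]
[[4.3, -1.01, 0.0, 0.0, 0.0, -0.035, -1.0], [4.33, -0.86, 0.0, 0.0, 0.0, -0.035, -1.0], [4.36, -0.71, 0.0, 0.0, 0.0, -0.035, -1.0], [4.38, -0.55, 0.0, 0.0, 0.0, -0.035, -1.0], [1.45, -1.53, 1.88, 0.0, 0.0, -0.024, -1.0], [1.49, -1.49, 1.88, 0.0, 0.0, -0.024, -1.0], [1.52, -1.45, 1.88, 0.0, 0.0, -0.024, -1.0], [1.56, -1.42, 1.88, 0.0, 0.0, -0.024, -1.0]]
```

Call:
jog_arm:
  deltas:
    - [0.21,0.95,-1.15,-0.05,0,0.001,-1]
    - [0.21,1.0,-1.1,-0.05,0,0.001,-1]
    - [0.21,1.06,-1.05,-0.05,0,0.001,-1]
    - [0.21,1.11,-1.0,-0.05,0,0.001,-1]
    - [3.43,1.3,-0.6,0,0,0.046,-1]
    - [3.49,1.14,-0.6,0,0,0.046,-1]
    - [3.54,0.98,-0.6,0,0,0.046,-1]
    - [3.58,0.81,-0.6,0,0,0.046,-1]
    - [3.61,0.64,-0.6,0,0,0.046,-1]
    - [4.26,-1.16,0,0,0,-0.035,-1]

```text
time: 29.5
ee_pos: [403.7, 15.2, 235.8]
eef_rot: [0.001, -0.658, 0.753, -0.0]
force: [1.6, -0.5, 0.0]
gripper_width: 85.3
```

Call:
jog_arm:
  deltas:
    - [4.3,-1.01,0,0,0,-0.035,-1]
    - [4.33,-0.86,0,0,0,-0.035,-1]
    - [4.36,-0.71,0,0,0,-0.035,-1]
    - [4.38,-0.55,0,0,0,-0.035,-1]
    - [1.45,-1.53,2.6,0,0,-0.024,-1]
    - [1.49,-1.49,2.6,0,0,-0.024,-1]
    - [1.52,-1.45,2.6,0,0,-0.024,-1]
    - [1.56,-1.42,2.6,0,0,-0.024,-1]
    - [0,0,0,0,0,0,-1]
    - [0,0,0,0,0,0,-1]

```text
time: 30.75
ee_pos: [481.6, -217.8, 131.4]
eef_rot: [-0.0, 0.741, -0.672, 0.0]
force: [-0.1, -0.2, 0.7]
gripper_width: 85.4
```

Run:
```python
from h import *
w=snap('wrist','w5.png'); st=bot.state(); print(st['ee_pos'],rot().as_matrix().round(3))
```

```text
[ 481.83788845 -217.65253244  131.90660262] [[ 0.098 -0.995  0.002]
 [-0.995 -0.098  0.   ]
 [ 0.    -0.002 -1.   ]]
```

View pics/w5.png

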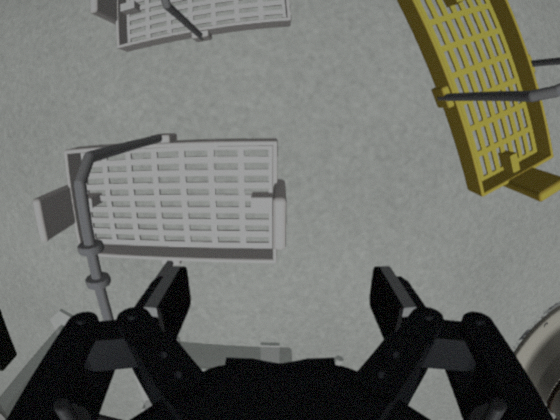

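Run:
```python
from h import *
s=load('wrist')
for p in((275,181),(286,181),(275,248),(286,248)): print(wpt(s,*p,2,80).round(1), s['range_z'][p[1],p[0]])
for n,p in dict(colA=(91,248),colB=(98,281)).items(): print(n,wpt(s,*p,2,150).round(1))
print('corners', [wpt(s,*p,2,30).round(1) for p in((276,142),(276,257),(70,152))])
```

```text
[ 488.3 -247.9   80. ] 270.2241
[ 480.9 -248.6   80. ] 300.6465
[ 483.8 -198.6   80. ] 235.30898
[ 475.8 -199.3   80. ] 322.7253
colA [ 588.  -216.9  150. ]
colB [ 586.4 -195.9  150. ]
corners [array([ 490.3, -269.9,   30. ]), array([ 480.8, -167.7,   30. ]), array([ 686.1, -250.7,   30. ])]
```

Call:
jog_arm:
  deltas:
    - [0,-0.02,2.2,0,0,0,-1]
    - [0,-0.02,2.2,0,0,0,-1]
    - [0,-0.02,2.2,0,0,0,-1]
    - [0,-0.02,1.6,0,0,0,-1]
    - [0,-0.02,0.7,0,0,0,-1]
    - [0,0,0,0,0,0,0.3]
    - [0,0,0,0,0,0,0.6]
    - [0,0,0,0,0,0,1]
    - [0,0,0,0,0,0,1]
    - [0,0,0,0,0,0,1]

```text
time: 32.05
ee_pos: [482.7, -217.8, 42.4]
eef_rot: [-0.0, 0.741, -0.672, 0.0]
force: [-0.7, -0.1, 4.7]
gripper_width: 8.3
```

Call:
jog_arm:
  deltas:
    - [0,0,0,0,0,0,1]
    - [0,0,0,0,0,0,1]

```text
time: 32.3
ee_pos: [482.7, -217.8, 42.4]
eef_rot: [-0.0, 0.741, -0.672, 0.0]
force: [-1.4, 0.5, 5.9]
gripper_width: 8.5
```

Run:
```python
from h import *
plan([((480,-217.8,60),None,2),((470,-210,150),None,4),((430,-80,158),184.5,5),((428,120,158),183.8,6),((430,234,158),183.3,4)],1)
```

```text
[[-0.01, 0.13, -0.88, 0.0, 0.0, 0.0, 1.0], [-0.01, 0.13, -0.88, 0.0, 0.0, 0.0, 1.0], [-0.22, 0.23, -2.25, 0.0, 0.0, 0.0, 1.0], [-0.22, 0.23, -2.25, 0.0, 0.0, 0.0, 1.0], [-0.22, 0.23, -2.25, 0.0, 0.0, 0.0, 1.0], [-0.22, 0.23, -2.25, 0.0, 0.0, 0.0, 1.0], [-2.67, 0.54, -0.16, 0.0, 0.0, 0.004, 1.0], [-2.66, 0.55, -0.16, 0.0, 0.0, 0.004, 1.0], [-2.66, 0.56, -0.16, 0.0, 0.0, 0.004, 1.0], [-2.66, 0.57, -0.16, 0.0, 0.0, 0.004, 1.0]]
[[-2.66, 0.58, -0.16, 0.0, 0.0, 0.004, 1.0], [-3.33, -0.23, 0.0, 0.0, 0.0, 0.002, 1.0], [-3.33, -0.22, 0.0, 0.0, 0.0, 0.002, 1.0], [-3.33, -0.21, 0.0, 0.0, 0.0, 0.002, 1.0], [-3.33, -0.21, 0.0, 0.0, 0.0, 0.002, 1.0], [-3.33, -0.2, 0.0, 0.0, 0.0, 0.002, 1.0], [-3.33, -0.19, 0.0, 0.0, 0.0, 0.002, 1.0], [-2.84, -0.24, 0.0, 0.0, 0.0, 0.002, 1.0], [-2.84, -0.23, 0.0, 0.0, 0.0, 0.002, 1.0], [-2.84, -0.23, 0.0, 0.0, 0.0, 0.002, 1.0]]
[[-2.84, -0.22, 0.0, 0.0, 0.0, 0.002, 1.0]]
```

Call:
jog_arm:
  deltas:
    - [-0.01,0.13,-0.88,0,0,0,1]
    - [-0.01,0.13,-0.88,0,0,0,1]
    - [-0.22,0.23,-2.25,0,0,0,1]
    - [-0.22,0.23,-2.25,0,0,0,1]
    - [-0.22,0.23,-2.25,0,0,0,1]
    - [-0.22,0.23,-2.25,0,0,0,1]
    - [0,0,0,0,0,0,1]

```text
time: 33.17
ee_pos: [470.8, -209.9, 151.0]
eef_rot: [-0.001, 0.741, -0.671, 0.001]
force: [-0.1, 0.4, -3.1]
gripper_width: 8.5
```

Run:
```python
from h import *
st=bot.state();print(st['ee_pos'],st['force'],st['moment'],st['gripper_width'])
w=snap('wrist'); a=snap('scene')
A=cv2.cvtColor(a['pixels'],cv2.COLOR_RGB2BGR)[120:345,130:330]; B=cv2.cvtColor(w['pixels'],cv2.COLOR_RGB2BGR)
C=np.zeros((450,960,3),np.uint8); C[:450,:400]=cv2.resize(A,(400,450)); C[:420,400:]=B
cv2.imwrite('pics/c6.png',cv2.resize(C,(800,375),interpolation=cv2.INTER_AREA))
W=cloud(a)
m=(W[...,0]>540)&(W[...,0]<610)&(W[...,1]>-280)&(W[...,1]<-140)&(W[...,2]>230)&(W[...,2]<275)
P=W[m];
for y0 in range(-280,-140,15):
    Q=P[(P[:,1]>=y0)&(P[:,1]<y0+15)]
    if len(Q): print(y0,len(Q),np.median(Q,0).round(1),Q[:,2].max().round(1))
```

```text
[ 470.75238811 -209.94682584  151.00387438] [-0.14392652  0.38140893 -3.08001432] [0.04686169 0.40870993 0.05940416] 8.454298141984772
-265 20 [ 583.2 -254.2  241.5] 253.1
-250 20 [ 582.  -242.9  254.8] 259.7
-235 19 [ 580.9 -227.7  255.9] 259.3
-220 29 [ 578.7 -208.6  257.2] 262.7
-205 19 [ 577.3 -197.6  255.8] 258.5
-190 31 [ 577.1 -184.4  256.7] 262.7
-175 19 [ 573.7 -166.6  255.9] 259.9
-160 23 [ 574.4 -152.   255.7] 258.7
-145 11 [ 572.3 -141.9  246.9] 253.0
```

View pics/c6.png

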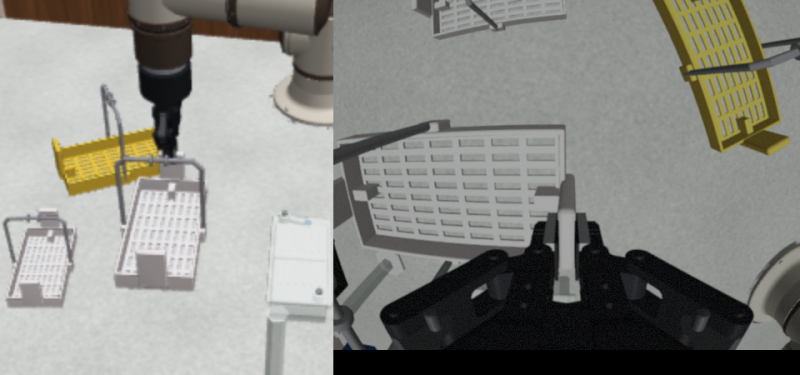

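Call:
jog_arm:
  deltas:
    - [-1.7,0.35,-0.16,0,0,0.004,1]
    - [-2.66,0.55,-0.16,0,0,0.004,1]
    - [-2.66,0.56,-0.16,0,0,0.004,1]
    - [-2.66,0.57,-0.16,0,0,0.004,1]
    - [-2.66,0.58,-0.16,0,0,0.004,1]
    - [-3.33,0,0,0,0,0.002,1]
    - [-3.33,-0.22,0,0,0,0.002,1]
    - [-3.33,-0.21,0,0,0,0.002,1]
    - [-3.33,-0.21,0,0,0,0.002,1]
    - [-3.33,-0.2,0,0,0,0.002,1]

```text
time: 34.52
ee_pos: [427.6, 78.6, 156.6]
eef_rot: [0.001, 0.731, -0.683, -0.001]
force: [0.6, 0.4, -3.9]
gripper_width: 8.2
```

Call:
jog_arm:
  deltas:
    - [-3.33,-0.19,0,0,0,0.002,1]
    - [-3.33,-0.19,0,0,0,0.002,1]
    - [-2.84,-0.23,0,0,0,0.002,1]
    - [-2.84,-0.23,0,0,0,0.002,1]
    - [-2.3,-0.22,0,0,0,0.002,1]
    - [-1.0,0,0,0,0,0,1]
    - [0,0,0,0,0,0,1]
    - [0,0,0,0,0,0,1]

```text
time: 35.52
ee_pos: [429.3, 233.2, 157.4]
eef_rot: [0.0, 0.727, -0.687, -0.0]
force: [-0.2, 0.2, -2.5]
gripper_width: 8.3
```

Run:
```python
from h import *
st=bot.state();print(st['ee_pos'],st['force'],st['moment'],st['gripper_width'],rot().as_matrix().round(3))
w=snap('wrist'); a=snap('scene'); b=snap('top')
A=cv2.cvtColor(a['pixels'],cv2.COLOR_RGB2BGR)[180:280,350:470]
cv2.imwrite('pics/s7.png',cv2.resize(A,None,fx=6.5,fy=6,interpolation=cv2.INTER_CUBIC))
for nm,W in(('s',cloud(a)),('t',cloud(b))):
    m=(W[...,0]>505)&(W[...,0]<560)&(W[...,1]>160)&(W[...,1]<310)&(W[...,2]>235)&(W[...,2]<285)
    P=W[m];print(nm,len(P))
    for y0 in range(165,315,6):
        Q=P[(P[:,1]>=y0)&(P[:,1]<y0+6)]
        if len(Q): print(y0,len(Q),np.median(Q,0).round(1),Q.min(0).round(0),Q.max(0).round(0))
```

```text
[429.2528379  233.23852055 157.39331373] [-0.23261977  0.17965518 -2.53197058] [0.00376829 0.39853939 0.03142652] 8.333073772647245 [[ 0.057 -0.998 -0.001]
 [-0.998 -0.057 -0.   ]
 [ 0.     0.001 -1.   ]]
s 215
177 16 [541.9 180.8 245.7] [539. 179. 236.] [544. 183. 256.]
183 16 [541.3 185.3 253.8] [538. 183. 236.] [543. 189. 261.]
189 10 [540.1 191.8 261.8] [537. 190. 256.] [543. 194. 264.]
195 9 [540.3 198.5 263.8] [538. 196. 260.] [543. 200. 266.]
201 8 [540.7 204.5 263.6] [537. 202. 262.] [544. 207. 266.]
207 7 [539.2 209.4 263.7] [534. 208. 263.] [542. 212. 265.]
213 10 [538.8 216.1 264.3] [537. 213. 260.] [543. 219. 266.]
219 10 [540.6 221.8 263.8] [533. 220. 261.] [544. 225. 267.]
225 17 [540.2 228.5 266.2] [531. 226. 256.] [547. 231. 271.]
231 9 [541.3 232.7 264.7] [536. 231. 260.] [546. 236. 270.]
237 9 [538.8 240.2 264.5] [535. 238. 262.] [540. 242. 266.]
243 9 [536.9 246.9 264.4] [534. 244. 261.] [541. 249. 268.]
249 9 [537.5 249.9 266.5] [531. 249. 259.] [543. 252. 272.]
261 8 [537.3 264.1 264.6] [533. 262. 260.] [541. 266. 267.]
267 10 [535.9 271.2 263.7] [531. 268. 260.]
[... 958 characters left out ...]
.5] [531. 237. 261.] [537. 243. 268.]
243 21 [532.3 247.5 266.2] [526. 244. 260.] [539. 249. 274.]
249 17 [533.7 250.7 269.6] [526. 249. 264.] [541. 255. 272.]
255 9 [532.8 258.6 264.9] [530. 256. 262.] [537. 261. 268.]
261 9 [532.  264.6 265.8] [530. 261. 263.] [534. 266. 267.]
267 9 [531.9 270.6 266.5] [530. 268. 265.] [534. 272. 269.]
273 9 [531.9 276.2 266.6] [530. 273. 265.] [534. 279. 269.]
279 8 [531.5 282.1 267.8] [529. 280. 265.] [534. 284. 269.]
285 9 [531.7 287.  266.2] [528. 285. 263.] [534. 290. 268.]
291 13 [528.9 295.6 255. ] [527. 292. 235.] [533. 297. 263.]
297 7 [529.4 299.3 254.2] [527. 297. 237.] [534. 302. 255.]
303 1 [530.  303.1 250.3] [530. 303. 250.] [530. 303. 250.]
```

View pics/s7.png

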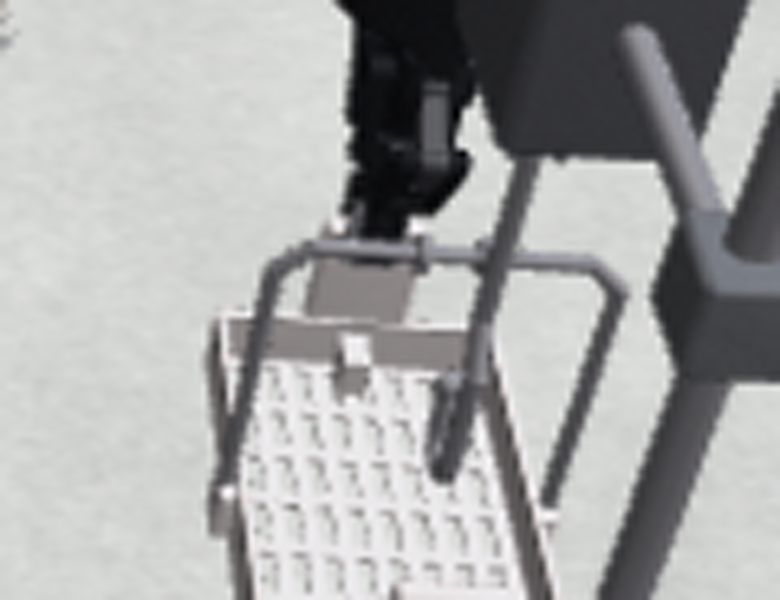

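Call:
jog_arm:
  deltas:
    - [0,0,0.6,0,0,0,1]
    - [-0.02,-0.4,0.6,0,0,0,1]
    - [-0.02,-0.6,0.4,0,0,0,1]
    - [-0.01,-0.6,0.2,0,0,0,1]
    - [0,-0.5,0,0,0,0,1]
    - [0,-0.4,0,0,0,0,1]
    - [0,0,0,0,0,0,1]
    - [0,0,0,0,0,0,1]

```text
time: 36.67
ee_pos: [454.4, 236.0, 139.7]
eef_rot: [-0.0, 0.727, -0.686, -0.0]
force: [0.3, 0.4, -3.6]
gripper_width: 8.3
```

```bash
cat > m.py <<'E'
from h import *
def meas():
    st=bot.state();p=st['ee_pos'];print(st['time'],p,st['force'].round(2),st['moment'].round(2))
    exp=p[0]+104.8
    for nm in('scene','top'):
        s=snap(nm);W=cloud(s);zb=p[2]+107.6
        m=(W[...,0]>exp-14)&(W[...,0]<exp+18)&(abs(W[...,2]-zb)<14)
        P=W[m]
        for lo,hi in((p[1]-46,p[1]-14),(p[1]+26,p[1]+56)):
            Q=P[(P[:,1]>lo)&(P[:,1]<hi)]; print(nm,'bar',len(Q),np.median(Q,0).round(1),'zmax',np.percentile(Q[:,2],90).round(1) if len(Q) else '')
        # legs -> y
        mm=(W[...,0]>exp-14)&(W[...,0]<exp+18)&(W[...,2]>zb-60)&(W[...,2]<zb-22); L=W[mm]
        for lo,hi in((p[1]-70,p[1]-35),(p[1]+45,p[1]+85)):
            Q=L[(L[:,1]>lo)&(L[:,1]<hi)]; print(nm,'leg',len(Q),np.median(Q,0).round(1) if len(Q) else '')
        # collars: thick points
        C=P[(P[:,2]>zb+5)&(abs(P[:,1]-p[1]-6)<30)]; print(nm,'collar y',np.sort(C[:,1]).round(0)[:30])
    W=cloud(load('scene')); m=(abs(W[...,0]-590)<12)&(abs(W[...,1]-242)<14)&(W[...,2]>275)&(W[...,2]<350)
    print('shank',m.sum(),np.median(W[m],0).round(1))
if __name__=='__main__': meas()
E
python3 m.py
```

```text
36.675 [454.41637758 235.9776553  139.6507735 ] [ 0.27  0.42 -3.57] [-0.05  0.37 -0.02]
scene bar 50 [565.2 205.3 245.4] zmax 248.3
scene bar 44 [561.2 277.  246.3] zmax 248.6
scene leg 38 [565.9 184.6 205.1]
scene leg 42 [559.8 302.  206.6]
scene collar y [255.]
top bar 57 [560.9 207.  247.6] zmax 250.0
top bar 46 [556.2 274.7 248.4] zmax 250.5
top leg 17 [559.6 181.8 205.8]
top leg 24 [553.1 299.4 209. ]
top collar y [229. 231. 231. 231. 233. 233. 233. 244. 250. 251. 251. 251. 252. 252.
 252. 253. 254. 254.]
shank 115 [589.3 242.8 315.6]
```

Run:
```python
from h import *
a=load('scene')
# from s7 (TCP y 233.24,x 429.25): collars
for u,v in((414.8,221.7),(424.6,222.8)): print('s7 collar',pt(a,u,v,zw=265).round(1))
g=cv2.cvtColor(a['pixels'],cv2.COLOR_RGB2GRAY).astype(int)
# shank now: dark columns
T=a['world_from_camera']
def proj(p):
    c=np.linalg.inv(T)@np.append(p,1); return float(a['fx'])*c[0]/c[2]+float(a['cx']),float(a['fy'])*c[1]/c[2]+float(a['cy'])
for z in(340,325,310,295,285): 
    u,v=proj([586.3,242.6,z]); r=int(round(v)); print('shank pred',z,round(u,1),round(v,1),g[r,int(u)-7:int(u)+9])
for q in([560,242-10.5,247],[560,242+10.5,247],[560,242,247]): 
    u,v=proj(q); print('col',round(u,1),round(v,1)); 
    for r in range(int(v)-5,int(v)+6): print(r,g[r,int(u)-10:int(u)+11])
```

```text
s7 collar [539.5 230.5 265. ]
s7 collar [539.9 251.9 265. ]
shank pred 340 429.8 208.1 [ 17  73 208 216 214 214 180  85  71  81 101 206 215 213 215 215]
shank pred 325 428.2 213.9 [199 212 214 215 211 207 116  72  76  92 180 210 214 216 213 213]
shank pred 310 426.7 219.5 [ 58  33  29  36 163 206 172  85  74  86 134 204 214 214 213 214]
shank pred 295 425.2 225.0 [ 11  68 198 208 209 211 117  73  77  94 178 205 210 213 210 208]
shank pred 285 424.2 228.7 [210 211 211 211 212 208 117  74  77  95 181 209 212 213 213 213]
col 414.4 233.7
228 [ 93  86  38  18  14  31  20  13  16  92 141 134  96 119 199 211 211 209
 209 118  70]
229 [103  85  32  16  21  27  21  17  32 129 227 233 217 210 211 211 211 212
 208 117  74]
230 [ 85  68  24  15  17  18  18  17  48 186 224 228 220 211 211 212 212 215
 187  88  73]
231 [ 86  67  25  17  19  21  18  17  67 146 158 174 188 208 211 212 214 213
 175  86  73]
232 [ 91  56  31  28  30  22  19  22  91 131 112 132 157 203 214 213 213 212
 120  72  76]
233 [138 122  95  89  89  69  62  72  95 134  92 105 147 152 203 210 210 210
 121  81  86]
234 [149 151 
[... 1775 characters left out ...]
2 132 157 203 214 213 213 212 120  72  76  92 177
 209 212 211]
233 [ 69  62  72  95 134  92 105 147 152 203 210 210 210 121  81  86 104 157
 207 213 213]
234 [150 150 152 151 156 136 103 145 164 166 169 177 178  92  90 124 142 150
 201 206 209]
235 [124 130 134 136 139 124  94 135 147 149 150 152 148  85  93 124 135 147
 151 156 168]
236 [ 89  94  94  90  90  78  87 121 118 109 113 119 105  78  98 126 130 139
 139 142 145]
237 [134 134 135 134 134  70  76 101 153 148 149 151 115  80 102 130 123 127
 112  98 103]
238 [133 134 134 135 131  95  85 126 206 214 213 213 176  94 107 131 108 135
 208 177 177]
239 [132 133 134 134 134 193 174 211 220 215 211 210 143  87 110 133 102 180
 214 217 217]
```

Call:
jog_arm:
  deltas:
    - [0.05,-0.2,0,0,0,0,1]
    - [0.05,-0.4,0,0,0,0,1]
    - [0,-0.45,0,0,0,0,1]
    - [0,-0.45,0,0,0,0,1]
    - [0,-0.4,0,0,0,0,1]
    - [0,-0.3,0,0,0,0,1]
    - [0,-0.2,0,0,0,0,1]
    - [0,-0.15,0,0,0,0,1]
    - [0,0,0,0,0,0,1]
    - [0,0,0,0,0,0,1]

```text
time: 38.02
ee_pos: [479.9, 236.5, 139.6]
eef_rot: [-0.0, 0.727, -0.686, -0.0]
force: [-0.2, 0.4, -3.7]
gripper_width: 8.5
```

```bash
python3 m.py
python3 - <<'E'
from h import *
s=load('scene');g=cv2.cvtColor(s['pixels'],cv2.COLOR_RGB2GRAY).astype(int)
for r in(208,214,220,225,229,233,236): print(r,g[r,415:438])
print(); 
for r in range(238,266,1): print(r,g[r,402:434])
E
```

```text
38.025 [479.94989163 236.4903587  139.59069338] [-0.22  0.41 -3.73] [0.   0.31 0.04]
scene bar 52 [590.7 204.3 245.4] zmax 247.9
scene bar 45 [586.7 279.5 245.7] zmax 248.0
scene leg 40 [591.8 184.7 209.5]
scene leg 39 [585.1 302.4 207.4]
scene collar y [232. 233. 234. 240. 240. 240. 241. 242. 242. 242. 243. 243. 244. 244.
 245. 246. 247. 247. 248. 253. 255.]
top bar 57 [585.4 204.6 247.4] zmax 249.6
top bar 44 [581.9 277.3 248.1] zmax 250.3
top leg 17 [585.2 181.8 211.1]
top leg 22 [579.1 300.1 206.8]
top collar y [230. 231. 232. 232. 232. 233. 233. 234. 235. 235. 239. 239. 239. 240.
 240. 240. 241. 242. 245. 251. 251. 252. 252. 253. 254. 255. 256. 256.
 256.]
shank 115 [589.1 243.  312.8]
208 [ 16  16  17  16  17  17  17  17  17  19 103 203 215 180  86  72  81 102
 206 214 212 214 214]
214 [ 17  22  54  57  63  51  26  26  20  24 196 207 116  73  76  93 180 209
 215 215 212 213 213]
220 [ 19  53  89  94  96  62  25 157 207 211 172  85  74  87 134 203 213 214
 213 213 212 210 207]
225 [ 37  47  86  89  85  83  43  33  33  83  72  78  94 178 204 210 213 211
 208 210 213 212 214]
229 
[... 3373 characters left out ...]
 188 223 212 211 211 212]
261 [139  94 127 132 132 133 194 230 203 154 149 228 233 200 191 209 231 233
 217 209 210 231 214 115  87  86 129 224 214 209 211 213]
262 [167 110 128 132 131 153 166 229 231 220 173 227 233 217 204 192 230 233
 214 172 178 229 233 129  87  88  95 226 214 207 209 213]
263 [168 126 134 136 132 173 178 229 233 222 215 204 230 228 217 169 226 233
 227 218 194 229 233 155  94  87  75 220 223 214 213 212]
264 [172 130 168 175 145 192 219 231 233 220 215 179 229 231 218 193 200 230
 227 217 169 226 233 181 102  87  87 200 223 215 213 214]
265 [205 164 226 233 203 216 167 228 233 226 219 201 230 233 220 215 180 228
 230 220 196 200 230 184 103  87  88 159 225 213 213 217]
```

Run:
```python
from h import *
a=load('scene');T=np.linalg.inv(a['world_from_camera'])
def proj(p):
    c=T@np.append(p,1); return (float(a['fx'])*c[0]/c[2]+float(a['cx'])).round(2),(float(a['fy'])*c[1]/c[2]+float(a['cy'])).round(2)
for y in(231,241.5,242,243,252.0): print('bar',y,proj([585,y,247.2]))
for z in(340,325,285,270): print('shank243.8',z,proj([586.3,243.8,z]))
for y in(242.6,243.8): print('tip',proj([572.8,y-.8,231]), 'bend low',proj([586.3,y,200]),'back',proj([596.8,y+.6,230]),proj([596.8,y+.6,250]))
```

```text
bar 231 (np.float64(415.13), np.float64(240.99))
bar 241.5 (np.float64(420.04), np.float64(241.51))
bar 242 (np.float64(420.27), np.float64(241.53))
bar 243 (np.float64(420.74), np.float64(241.58))
bar 252.0 (np.float64(424.96), np.float64(242.03))
shank243.8 340 (np.float64(430.39), np.float64(208.2))
shank243.8 325 (np.float64(428.82), np.float64(213.94))
shank243.8 285 (np.float64(424.79), np.float64(228.71))
shank243.8 270 (np.float64(423.33), np.float64(234.06))
tip (np.float64(418.2), np.float64(243.4)) bend low (np.float64(416.32), np.float64(257.73)) back (np.float64(419.72), np.float64(251.03)) (np.float64(421.6), np.float64(244.2))
tip (np.float64(418.75), np.float64(243.46)) bend low (np.float64(416.86), np.float64(257.79)) back (np.float64(420.28), np.float64(251.09)) (np.float64(422.16), np.float64(244.26))
```

Call:
jog_arm:
  deltas:
    - [0,0,0.15,0,0,0,1]
    - [0,0,0.3,0,0,0,1]
    - [0,0,0.35,0,0,0,1]
    - [0,0,0.35,0,0,0,1]
    - [0,0,0.35,0,0,0,1]
    - [0,0,0.35,0,0,0,1]
    - [0,0,0.35,0,0,0,1]
    - [0,0,0.3,0,0,0,1]
    - [0,0,0.2,0,0,0,1]
    - [0,0,0,0,0,0,1]

```text
time: 39.38
ee_pos: [480.0, 236.5, 112.4]
eef_rot: [0.0, 0.727, -0.686, -0.0]
force: [-0.6, 0.0, -4.5]
gripper_width: 8.6
```

```bash
cat > f.py <<'E'
from h import *
F=[];M=[]
for i in range(4):
    a=snap('scene'); st=bot.state(); F.append(st['force']);M.append(st['moment'])
print(st['time'],st['ee_pos'].round(1),np.mean(F,0).round(2),np.mean(M,0).round(3))
W=cloud(a); p=st['ee_pos']; zb=p[2]+107.6
for lo,hi in((190,222),(262,290)):
    m=(W[...,0]>570)&(W[...,0]<605)&(abs(W[...,2]-zb)<14)&(W[...,1]>lo)&(W[...,1]<hi); print('bar',m.sum(),np.median(W[m],0).round(1))
m=(abs(W[...,0]-590)<14)&(abs(W[...,1]-242)<12)&(W[...,2]>275)&(W[...,2]<350)
for z0 in(275,300,325):
    mm=m&(W[...,2]>=z0)&(W[...,2]<z0+25); print('shank',z0,mm.sum(),np.median(W[mm],0).round(1))
m=(abs(W[...,0]-583)<25)&(abs(W[...,1]-242)<6)&(W[...,2]>zb-25)&(W[...,2]<zb-4); print('below bar',m.sum(),W[m].min(0).round(1),np.median(W[m],0).round(1))
E
python3 f.py
```

```text
39.575 [480.2 236.6 112.8] [ 0.09  0.   -3.66] [-0.026  0.358  0.001]
bar 47 [590.7 205.1 218.4]
bar 42 [587.1 276.7 219.5]
shank 275 37 [589.3 242.9 287.2]
shank 300 40 [589.7 242.8 313.7]
shank 325 40 [589.1 242.4 338.8]
below bar 27 [573.5 238.6 201. ] [591.8 241.7 209.5]
```

Call:
jog_arm:
  deltas:
    - [0,0,0.15,0,0,0,1]
    - [0,0,0.15,0,0,0,1]
    - [0,0,0.15,0,0,0,1]
    - [0,0,0.12,0,0,0,1]
    - [0,0,0.12,0,0,0,1]
    - [0,0,0.1,0,0,0,1]
    - [0,0,0.1,0,0,0,1]
    - [0,0,0.1,0,0,0,1]
    - [0,0,0.1,0,0,0,1]
    - [0,0,0.1,0,0,0,1]

```text
time: 40.83
ee_pos: [480.2, 236.6, 100.8]
eef_rot: [-0.0, 0.727, -0.686, -0.0]
force: [-0.0, 0.3, -2.4]
gripper_width: 8.5
```

Call:
jog_arm:
  deltas:
    - [0,0,0.1,0,0,0,1]
    - [0,0,0.1,0,0,0,1]
    - [0,0,0.1,0,0,0,1]
    - [0,0,0.1,0,0,0,1]
    - [0,0,0,0,0,0,1]

```text
time: 41.45
ee_pos: [480.1, 236.6, 96.7]
eef_rot: [-0.0, 0.727, -0.686, -0.0]
force: [-0.7, 0.7, -1.4]
gripper_width: 8.4
```

```bash
python3 f.py
```

```text
41.65 [480.1 236.6  96.8] [ 0.12 -0.17 -1.77] [-0.012  0.183 -0.008]
bar 48 [590.5 204.6 203.6]
bar 40 [586.7 275.9 204.1]
shank 275 37 [588.9 242.7 287.5]
shank 300 37 [588.6 243.5 312.9]
shank 325 54 [589.6 242.9 340.7]
below bar 6 [587.2 236.  192.8] [592.1 241.5 197. ]
```

Call:
jog_arm:
  deltas:
    - [0,0,0.08,0,0,0,1]
    - [0,0,0.08,0,0,0,1]
    - [0,0,0.08,0,0,0,1]
    - [0,0,0.08,0,0,0,1]
    - [0,0,0.08,0,0,0,1]
    - [0,0,0.08,0,0,0,1]
    - [0,0,0.08,0,0,0,1]
    - [0,0,0,0,0,0,1]

```text
time: 42.65
ee_pos: [480.1, 236.5, 91.1]
eef_rot: [-0.0, 0.727, -0.686, -0.0]
force: [-0.4, -0.0, -0.1]
gripper_width: 8.3
```

```bash
python3 f.py
```

```text
42.85 [480.1 236.6  91.2] [ 0.17  0.12 -0.89] [-0.018  0.061 -0.015]
bar 50 [590.3 205.2 199.2]
bar 41 [586.2 275.7 199.3]
shank 275 38 [589.1 242.7 287.3]
shank 300 39 [588.6 242.8 311.2]
shank 325 68 [590.6 243.  340.9]
below bar 8 [575.5 239.2 189.5] [591.5 240.9 193.4]
```

Call:
jog_arm:
  deltas:
    - [0,0,0.06,0,0,0,1]
    - [0,0,0.06,0,0,0,1]
    - [0,0,0.06,0,0,0,1]
    - [0,0,0.06,0,0,0,1]
    - [0,0,0.05,0,0,0,1]
    - [0,0,0,0,0,0,1]

```text
time: 43.6
ee_pos: [480.1, 236.6, 88.2]
eef_rot: [-0.0, 0.727, -0.686, -0.0]
force: [0.2, -0.2, -0.6]
gripper_width: 8.2
```

```bash
python3 f.py
```

```text
43.8 [480.1 236.6  88.2] [ 0.13 -0.3  -0.23] [ 0.006 -0.018 -0.016]
bar 46 [589.6 205.  195.9]
bar 40 [586.2 276.7 196.8]
shank 275 37 [588.2 243.  288.3]
shank 300 38 [589.1 242.8 314. ]
shank 325 73 [590.8 242.3 341.6]
below bar 5 [583.8 239.2 184.1] [587.5 242.  188.7]
```

Call:
jog_arm:
  deltas:
    - [0,0,0,0,0,0,0.75]
    - [0,0,0,0,0,0,0.65]
    - [0,0,0,0,0,0,0.5]
    - [0,0,0,0,0,0,0.3]
    - [0,0,0,0,0,0,0.1]
    - [0,0,0,0,0,0,-0.1]
    - [0,0,0,0,0,0,-0.2]

```text
time: 44.68
ee_pos: [480.0, 236.5, 88.2]
eef_rot: [-0.0, 0.727, -0.686, -0.0]
force: [-0.6, 0.6, -0.2]
gripper_width: 51.5
```

```bash
for i in 1 2 3; do python3 f.py | grep -v below; done
```

```text
44.875 [480.  236.5  88.2] [-0.36  0.59 -0.13] [-0.012 -0.01  -0.032]
bar 47 [590.2 204.1 196.4]
bar 41 [585.2 275.9 197.1]
shank 275 38 [588.8 243.2 286.5]
shank 300 38 [588.8 242.5 311.8]
shank 325 73 [591.  242.6 341.3]
45.075 [480.  236.5  88.2] [0.32 0.35 0.33] [-0.     0.002  0.   ]
bar 47 [590.  204.5 196.5]
bar 39 [586.  277.3 196.8]
shank 275 37 [589.2 243.  288.3]
shank 300 36 [589.3 242.9 312.1]
shank 325 75 [590.5 242.7 341.8]
45.275 [480.1 236.5  88.2] [-0.01  0.24  0.07] [-0.001 -0.004 -0.012]
bar 48 [590.4 205.8 196.5]
bar 40 [586.  275.6 196.6]
shank 275 36 [589.3 243.  288.3]
shank 300 36 [589.3 242.8 311.6]
shank 325 77 [590.8 242.6 340.8]
```

Hanging steadily. Before rising I centre on nothing further: the tab sits in a 51 mm opening; I go straight up slowly and then back.

Call:
jog_arm:
  deltas:
    - [0,0,-0.3,0,0,0,-0.2]
    - [0,0,-0.8,0,0,0,-0.2]
    - [0,0,-1.2,0,0,0,-0.2]
    - [0,0,-1.5,0,0,0,-0.2]
    - [0,0,-1.5,0,0,0,-0.2]
    - [0,0.5,-1.5,0,0,0,-0.2]
    - [0,2,-1,0,0,0,-0.2]
    - [0,3,0,0,0,0,-0.2]
    - [0,3,0,0,0,0,-0.2]
    - [0,0,0,0,0,0,-0.2]

```text
time: 46.52
ee_pos: [393.6, 231.2, 167.1]
eef_rot: [-0.0, 0.728, -0.686, -0.0]
force: [-0.7, 1.2, 0.6]
gripper_width: 51.4
```

```bash
cat > e.py <<'E'
from h import *
prev=None
for i in range(18):
    a=snap('scene'); W=cloud(a); t=bot.state()['time']
    o=[]
    for x0,x1,y0,y1,z0,z1 in((575,602,190,222,185,212),(575,602,262,290,185,212),(465,500,215,255,100,140),(680,710,220,270,100,140)):
        m=(W[...,0]>x0)&(W[...,0]<x1)&(W[...,1]>y0)&(W[...,1]<y1)&(W[...,2]>z0)&(W[...,2]<z1)
        o+= [int(m.sum()),*(np.median(W[m],0).round(1) if m.any() else ()), np.percentile(W[m][:,2],95).round(1) if m.any() else '']
    g=cv2.cvtColor(a['pixels'],cv2.COLOR_RGB2GRAY).astype(np.float32)[205:330,380:450]
    d=0 if prev is None else round(float(np.abs(g-prev).mean()),2); prev=g
    if i%4==0: print(round(t,2),*o,'diff',d)
    else: print(round(t,2),'diff',d)
b=snap('top');W=cloud(b)
for nm,(u,v) in dict(tank=(243,224),cyl=(251,148),tube=(248,278)).items(): print(nm,W[v,u].round(1))
t0=b['pixels'].astype(int)
print(bot.state()['ee_pos'])
E
cp last_top.npz prev_top.npz; python3 e.py
```

```text
46.58 48 590.4 204.6 196.2 199.4 41 586.8 274.9 196.9 199.7 98 486.1 235.6 119.9 125.3 206 696.2 248.6 117.3 126.9 diff 0
46.62 diff 1.0
46.67 diff 1.05
46.73 diff 1.19
46.77 48 589.9 204.9 196.8 199.5 40 586.0 275.8 196.9 199.2 101 485.5 235.7 120.0 125.7 203 695.5 248.6 117.4 126.7 diff 1.34
46.83 diff 1.26
46.88 diff 1.28
46.92 diff 1.11
46.98 48 589.8 203.3 196.2 199.9 39 585.8 277.4 197.0 199.6 104 485.0 235.4 119.8 126.5 194 694.5 248.6 116.9 125.6 diff 0.96
47.02 diff 0.77
47.08 diff 0.49
47.12 diff 0.64
47.17 48 589.6 204.6 196.7 199.8 41 585.6 275.9 196.9 199.0 101 484.8 236.0 120.1 125.8 192 694.6 248.6 117.4 125.8 diff 0.86
47.23 diff 1.0
47.27 diff 1.16
47.33 diff 1.24
47.38 45 590.2 205.3 196.8 199.2 39 585.8 275.8 196.5 198.6 99 485.3 235.9 120.5 124.7 202 695.4 248.7 117.8 126.4 diff 1.26
47.42 diff 1.29
tank [530.1   4.9  58.7]
cyl [736.9  -9.1  28.5]
tube [396.9  -8.2  11.5]
[395.19185468 231.55286765 166.19700616]
```

Call:
jog_arm:
  deltas:
    - [0,0,0,0,0,0,-0.2]
    - [0,0,0,0,0,0,-0.2]
    - [0,0,0,0,0,0,-0.2]
    - [0,0,0,0,0,0,-0.2]
    - [0,0,0,0,0,0,-0.2]
    - [0,0,0,0,0,0,-0.2]
    - [0,0,0,0,0,0,-0.2]
    - [0,0,0,0,0,0,-0.2]
    - [0,0,0,0,0,0,-0.2]
    - [0,0,0,0,0,0,-0.2]

```text
time: 48.72
ee_pos: [395.2, 231.6, 166.2]
eef_rot: [-0.0, 0.727, -0.686, -0.0]
force: [0.6, 0.7, -1.0]
gripper_width: 51.1
```

Call:
jog_arm:
  deltas:
    - [0,0,0,0,0,0,-0.2]
    - [0,0,0,0,0,0,-0.2]
    - [0,0,0,0,0,0,-0.2]
    - [0,0,0,0,0,0,-0.2]
    - [0,0,0,0,0,0,-0.2]
    - [0,0,0,0,0,0,-0.2]
    - [0,0,0,0,0,0,-0.2]
    - [0,0,0,0,0,0,-0.2]
    - [0,0,0,0,0,0,-0.2]
    - [0,0,0,0,0,0,-0.2]

```text
time: 49.98
ee_pos: [395.2, 231.6, 166.2]
eef_rot: [-0.0, 0.727, -0.686, -0.0]
force: [-0.1, 0.6, -0.4]
gripper_width: 51.1
```

Call:
jog_arm:
  deltas:
    - [0,0,0,0,0,0,-0.2]
    - [0,0,0,0,0,0,-0.2]
    - [0,0,0,0,0,0,-0.2]
    - [0,0,0,0,0,0,-0.2]
    - [0,0,0,0,0,0,-0.2]
    - [0,0,0,0,0,0,-0.2]
    - [0,0,0,0,0,0,-0.2]
    - [0,0,0,0,0,0,-0.2]
    - [0,0,0,0,0,0,-0.2]
    - [0,0,0,0,0,0,-0.2]

```text
time: 51.22
ee_pos: [395.2, 231.6, 166.2]
eef_rot: [-0.0, 0.727, -0.686, -0.0]
force: [-1.3, 0.2, -0.3]
gripper_width: 50.8
```

Call:
jog_arm:
  deltas:
    - [0,0,0,0,0,0,-0.2]
    - [0,0,0,0,0,0,-0.2]
    - [0,0,0,0,0,0,-0.2]
    - [0,0,0,0,0,0,-0.2]
    - [0,0,0,0,0,0,-0.2]
    - [0,0,0,0,0,0,-0.2]
    - [0,0,0,0,0,0,-0.2]
    - [0,0,0,0,0,0,-0.2]
    - [0,0,0,0,0,0,-0.2]
    - [0,0,0,0,0,0,-0.2]

```text
time: 52.48
ee_pos: [395.2, 231.6, 166.2]
eef_rot: [-0.0, 0.727, -0.686, -0.0]
force: [-0.4, 0.1, -0.0]
gripper_width: 50.9
```

```bash
python3 e.py
```

```text
52.52 47 589.4 204.3 195.9 199.2 40 585.5 275.7 196.1 198.7 102 484.7 235.0 120.1 126.0 193 694.6 248.5 117.4 126.1 diff 0
52.58 diff 1.04
52.62 diff 1.16
52.67 diff 1.28
52.73 47 590.3 205.0 197.0 199.8 40 586.4 275.6 196.9 199.0 100 485.8 235.7 120.5 126.3 206 695.4 248.3 116.8 126.7 diff 1.21
52.77 diff 1.18
52.83 diff 0.98
52.88 diff 0.83
52.92 48 590.9 205.1 196.7 199.8 40 586.9 274.8 197.0 198.6 98 486.2 236.3 120.4 125.6 204 696.1 248.4 117.6 126.3 diff 0.61
52.98 diff 0.49
53.02 diff 0.75
53.08 diff 0.87
53.12 49 590.4 204.6 196.7 199.7 38 586.5 275.9 196.4 199.4 99 485.9 235.7 120.3 125.6 200 695.5 248.3 117.3 126.3 diff 1.12
53.17 diff 1.28
53.23 diff 1.23
53.27 diff 1.22
53.33 47 589.9 205.0 196.0 200.1 39 585.7 276.1 196.5 198.9 105 484.9 236.1 120.2 126.4 196 694.7 248.0 117.2 126.3 diff 1.13
53.38 diff 0.94
tank [529.9   4.7  60.6]
cyl [736.5  -9.2  29.6]
tube [396.9  -8.1  10.4]
[395.20241617 231.56289866 166.1924119 ]
```

```bash
python3 -c "
from h import *
print(bot.state()['time'],bot.hand_in())"
```

```text
the job is handed in; nothing more can be done
53.425 None
```

The basket is hanging on the balance by the middle of its bail, with the gripper clear, and I handed the job in at 53.4 s of the 72 s allowed. It still had a very small swing of about ±0.8 mm when I handed it in.

**Damping the hook:** I eased one finger against the tip ball until the hook leaned on it at rest, then drew back at about 2.4 mm/s. The wrist camera then showed the hook holding still to about 0.3 px over 0.3 s.

**Hanging the basket:** I gripped the large white basket by its near tab. I brought the bail over the hook tip and lined the gap between the collars up with the hook to within about 1 mm. I then lowered it in steps until the arm carried almost nothing: the vertical force went from about 3.7 N to 0.2 N and the moment from 0.36 to about 0 N m. Only then did I open the gripper and back off.

**Last checks:**
- **Load:** the crossbar hangs about 14 mm below the unloaded seat, which fits the roughly 0.37 kg felt in the arm.
- **Level:** the two tab tops agree to within about 1 mm (125.7 and 126.3 mm).
- **Bystanders:** the gel tank, cylinder and microtube are where they were, within camera noise.
- **Residual swing:** the ±0.8 mm at the basket is about 5 mm/s at peak. It barely faded over 6 s of waiting, and I left it rather than risk touching the loaded balance again.
- **Not measured:** I could not measure the contact force during the first finger touches on the swinging hook. The force readings at the end of each move stayed within sensor noise.

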